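Load the condiment caddy with sliding covers

ROBOT

A 6-joint arm with a two-finger parallel gripper is mounted at the origin on the work surface. World frame = base frame: x ahead of the robot, y to its left, z up, the work surface at z = 0. Lengths are in mm, angles in rad, forces in N, time in s.
With the tool pointing down it reaches from about 325 to 750 mm from the base axis. Payload 7.6 kg.
Tool frame: the origin (TCP) lies midway between the tips of the shut fingers; the grasp point (between the pads) lies 19 mm behind it (robot.grip_depth is the distance from the TCP to the grasp point, in mm); z points along the fingers, y is the line along which they close (so a half turn about z gives the same grasp; the last joint's range is limited). The gripper opens to 85 mm and grips with 20 to 120 N. Pads are 22 mm wide; open, the fingers measure 114 mm over their backs; the gripper's body (76 mm by 85 mm) begins 54 mm behind the grasp point. The pads swing forward as they close: fully open they stand 13 mm farther back than shut.
Start: joints at [-1.301, 0.052, 1.401, -0, 1.689, -0.07], TCP at [175.007, -494.993, 231.323] pointing down, gripper open.
Joint ranges: [-2.9, 2.9], [-0.91, 2.17], [0.12, 2.37], [-1.06, 4.2], [0.26, 2.73], [-2.93, 2.93]. Speed limits (rad/s): [2.57, 2.57, 3.01, 3.14, 3.14, 3.14].

INTERFACE

Orientations are given as a rotation vector (axis times angle).
In Python, from workcell import robot gives the robot as it stands. The module is installed in compiled form; this text tells all that it offers.
- The arm moves only by the tool servo_tool, never from a script. Its argument "series" is a list of rows, each an object of numbers: "wx", "wy", "wz": the turn, a rotation vector about the tool's x, y, z in rad; "x", "y", "z": the shift along the tool's x, y, z in mm; "gripper": the finger opening in mm, from 0 to 85.4. A call has 1 to 12 rows; each row shifts and turns the commanded pose from where the row before left it, along the tool's axes as they then stand; what a row does not reach is not made up. A row lasts 1/10 s, in which the tool goes at most 50 mm and 8.59 degrees, less where a joint would pass 70% of its speed; a pose out of reach is approached as far as the arm can. A call with a gripper value outside its range is refused whole. The fingers move at their own pace and stop on an object; "force" is the grip in N (left out, the last holds). Time passes only in rows, so rows that do not move let the fingers close. It gives the time, the measured TCP pose, the force, the opening and the grip force at its end, in the units of the state.
- robot.read_state(): the state, without advancing time (a new reading comes with each control period).
- robot.get_image(name): name is "scene" or "top" or "wrist"; returns the picture (480x640x3 uint8, red, green, blue); there is no depth.
- robot.camera_model(name): a dict with "K" (3x3 intrinsics, pixels), "world_to_cam" (4x4, takes a point from world to camera coordinates). Camera axes: x right, y up, looking along -z (the intrinsics and any distortion apply to the point x, -y, -z); pixel columns grow to the right and rows downward; lengths in mm; the calibration is good to about 2 mm. The wrist camera is an equidistant fisheye: a pixel r from the principal point sees the ray r / f radians off the axis. A picture is of the moment at which its call begins: read the wrist's pose just before it. camera_model takes no time and is no camera call; for the wrist camera it gives the pose at the moment of the call.
- robot.hand_in(): hands the job in; it is judged then, once.
The state is a dict: "time": time; "qpos": joint angles; "dq": joint speeds; "joint_torque": joint torques, N m; "position": TCP position; "eef_rot": TCP orientation; "ft_force": force on the tool from outside, world axes, zero at the start; "moment": the same for the moment, N m; "opening": finger opening in mm; "gripper_force": force on a finger pad.
Only numpy, scipy, OpenCV 4.12 (cv2) and the standard library are available. Lean on these libraries where they do the work, as an engineer would, in place of code of your own. Each camera call takes 0.05 s, during which the arm holds its last target. There are 200 camera calls.

TASK

Clear the used beaker from the caddy's open bay, and the other used beaker if there is one, and stand them upright on the little metal tray; then, seen from the caddy's handle side, put the long rectangular butter dish in the near left bay, the oval jam tub in the far left bay and the small square sugar pot in the near right bay (those of them that are there), each standing flat with its tab pointing towards the handle side. Get at the bays only by sliding the covers one at a time into the open space, never lifting them out, and finish with the far right bay empty and open and the other three bays fully covered, with the other things on the table left alone.

Things in the scene. Friction and masses are not known exactly. Their poses are not given: they have to be found in the camera images.
- caddy: Fixed grey caddy 268 x 268 x 64 tall, 2 x 2 bays, partitions 16 thick, three sliding covers. Origin under its centre on the table; x from handle side to far side, y left seen from the handle side, z up. Bay centres at x, y = +-64; a home cover is centred on its bay. A lip round the top overhangs 7 inwards. Heights above table: lip 64, cover tops 57, grip bars 93. Near bays are those by the handle.
- caddy_handle (a point): Middle of the dark carrying bar that stands 35 off the caddy's handle side (the side at -x of the caddy), 35 above the table.
- bay_near_left (a point): Centre of the floor of the caddy's near left bay (as seen from the handle side), 6 above the table. The bay is 112 x 112 inside and 46 deep to the underside of a cover.
- bay_far_left (a point): Centre of the floor of the caddy's far left bay (as seen from the handle side), 6 above the table. The bay is 112 x 112 inside and 46 deep to the underside of a cover.
- bay_near_right (a point): Centre of the floor of the caddy's near right bay (as seen from the handle side), 6 above the table. The bay is 112 x 112 inside and 46 deep to the underside of a cover.
- bay_far_right (a point): Centre of the floor of the caddy's far right bay (as seen from the handle side), 6 above the table. The bay is 112 x 112 inside and 46 deep to the underside of a cover.
- cover0_bar (a point): One of three alike sliding covers: white plate 123 x 123 x 5 with a black grip bar on its middle, 50 long (x), 16 wide (y), 36 tall. Point: centre of the bar, 18 above the plate's top. Axes as the caddy's. About 0.15 kg, slides freely on ledges 52 above the table, edges under a lip with 3 of play upwards: it cannot be lifted out. About 5 of side play.
- cover1_bar (a point): One of three alike sliding covers: white plate 123 x 123 x 5 with a black grip bar on its middle, 50 long (x), 16 wide (y), 36 tall. Point: centre of the bar, 18 above the plate's top. Axes as the caddy's. About 0.15 kg, slides freely on ledges 52 above the table, edges under a lip with 3 of play upwards: it cannot be lifted out. About 5 of side play.
- cover2_bar (a point): One of three alike sliding covers: white plate 123 x 123 x 5 with a black grip bar on its middle, 50 long (x), 16 wide (y), 36 tall. Point: centre of the bar, 18 above the plate's top. Axes as the caddy's. About 0.15 kg, slides freely on ledges 52 above the table, edges under a lip with 3 of play upwards: it cannot be lifted out. About 5 of side play.
- butter_dish_center (a point): Steel tub with fixed lid, rectangular, 76 long (x) and 38 wide (y), 42 tall; a flat tab 22 wide, 6 thick sticks out 12 at one end near the top. May be absent. Point: centre of the body (tab not counted), 21 above its underside; x points away from the tab (tab at -x), z up. Grip across its y. About 0.16 kg. Stands on the table at the start, turned any way.
- jam_tub_center (a point): Steel tub with fixed lid, oval with two half-round ends, 76 long (x) and 38 wide (y), 42 tall; a flat tab 22 wide, 6 thick sticks out 12 at one end near the top. May be absent. Point: centre of the body (tab not counted), 21 above its underside; x points away from the tab (tab at -x), z up. Grip across its y. About 0.16 kg. Stands on the table at the start, turned any way.
- sugar_pot_center (a point): Steel tub with fixed lid, short and square, 44 long (x) and 44 wide (y), 42 tall; a flat tab 22 wide, 6 thick sticks out 12 at one end near the top. May be absent. Point: centre of the body (tab not counted), 21 above its underside; x points away from the tab (tab at -x), z up. Grip across its y. About 0.16 kg. Stands on the table at the start, turned any way.
- beaker0_center (a point): Used open white plastic beaker without a tab, 48 in diameter and 62 tall. This point is on its axis, half-way up (31 above its underside); z up. About 0.06 kg. Stands on the floor of the caddy's open bay at the start.
- beaker1_center (a point): Used open white plastic beaker without a tab, 48 in diameter and 62 tall. This point is on its axis, half-way up (31 above its underside); z up. About 0.06 kg. Stands on the table at the start; may be absent.
- tray: Fixed shallow aluminium tray, 170 x 170, rim 14 high and 4 thick, floor 4 thick. Origin under its centre on the table; x, y along its sides, z up.
- shaker: White ceramic shaker, 42 in diameter, 62 tall; origin under its centre. Bystander: leave it where it is.
- mug: Blue mug, 80 in diameter, 85 tall; origin under its centre. Bystander: leave it where it is.
- spoon: Spoon, 180 long, lying flat along its x. Bystander: leave it where it is.
- spatula: Spatula, 240 long, lying flat along its x. Bystander: leave it where it is.

How it is judged:
By the outcome, as a careful person would: the job done as asked, in the order asked, and still so for the second after the job is handed in, with the robot touching nothing.
Of butter_dish, jam_tub, sugar_pot, beaker1 only 3 to 4 are there at a start; the rules pass over those that are not, and their reading is None.
At some moment in a run one of butter_dish, jam_tub, sugar_pot, beaker0, beaker1 may be knocked a few centimetres aside while the robot is not near it.
It also fails if it takes over 210 s, if anything falls off the work surface, if the arm or the gripper's body presses on something with over 40 N, if the wrist force passes 120 N, or if a joint passes its speed limit or range.

## Working session

There is one attempt and no reset: what is moved stays moved. The work goes in short steps, Python scripts to look and compute and a tool call to move; the robot and the scene stay as the last step left them, time stands still between calls to the robot, and variables do not carry over. Pictures are saved under pics/ and viewed, at most 14 in all, crops included, and the job is handed in when it is done.

Besides the shell and the picture viewer there is one more tool, called after ">>>" as name(argument=value, ...), one argument or row to a line, values as JSON. servo_tool: Moves the arm, as the interface text tells. Its arguments: {"type":"object","properties":{"series":{"type":"array"},"force":{"type":"number"}},"required":["series"]}

```bash
mkdir -p pics
cat > h.py <<'E'
import numpy as np, cv2
from workcell import robot
def snap(n,f):
    im=robot.get_image(n); cv2.imwrite('pics/'+f,im[:,:,::-1]); return im
def ray(n,u,v,z,m=None):
    m=m or robot.camera_model(n); K=np.array(m['K']); T=np.array(m['world_to_cam'])
    x=(u-K[0,2])/K[0,0]; y=(v-K[1,2])/K[1,1]
    if n=='wrist':
        r=np.hypot(x,y); s=np.sin(r)/max(r,1e-9); d=np.array([x*s,-y*s,-np.cos(r)])
    else: d=np.array([x,-y,-1.])
    R=T[:3,:3]; c=-R.T@T[:3,3]; d=R.T@d
    return c+d*(z-c[2])/d[2]
def proj(n,P):
    m=robot.camera_model(n); K=np.array(m['K']); T=np.array(m['world_to_cam'])
    p=T[:3,:3]@np.array(P,float)+T[:3,3]; x,y,z=p[0],-p[1],-p[2]
    if n=='wrist':
        r=np.hypot(x,y); a=np.arctan2(r,z)/max(r,1e-9); return np.array([K[0,0]*x*a+K[0,2],K[1,1]*y*a+K[1,2]])
    return np.array([K[0,0]*x/z+K[0,2],K[1,1]*y/z+K[1,2]])
E
python3 - <<'E'
from h import *
snap('top','top0.png'); snap('scene','scene0.png')
for n in('top','scene'):
    m=robot.camera_model(n); print({k:(np.round(v,3).tolist() if not isinstance(v,str) else v) for k,v in m.items()})
s=robot.read_state(); print(s['time'],s['eef_rot'],s['ft_force'],s['opening'])
E
```

```text
{'K': [[617.736, 0.0, 311.762], [0.0, 617.736, 237.904], [0.0, 0.0, 1.0]], 'world_to_cam': [[-0.002, -1.0, -0.003, -3.278], [0.985, -0.003, 0.173, -554.535], [-0.173, -0.002, 0.985, -1393.356], [0.0, 0.0, 0.0, 1.0]]}
{'K': [[619.107, 0.0, 315.032], [0.0, 619.107, 238.375], [0.0, 0.0, 1.0]], 'world_to_cam': [[-0.688, 0.725, 0.016, 407.829], [-0.578, -0.561, 0.592, 256.577], [0.439, 0.398, 0.806, -1658.672], [0.0, 0.0, 0.0, 1.0]]}
0.1 [-3.09497231e+00 -5.31020065e-01  2.74035063e-04] [-0.34277453  0.07893931 -0.18176904] 85.54210513249389
```

View pics/top0.png

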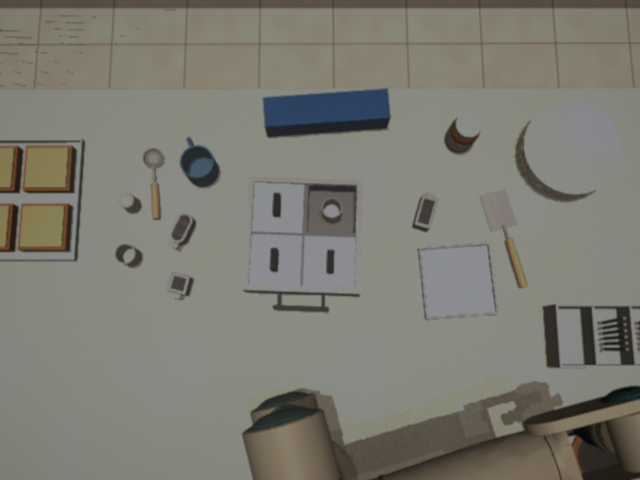

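View pics/scene0.png

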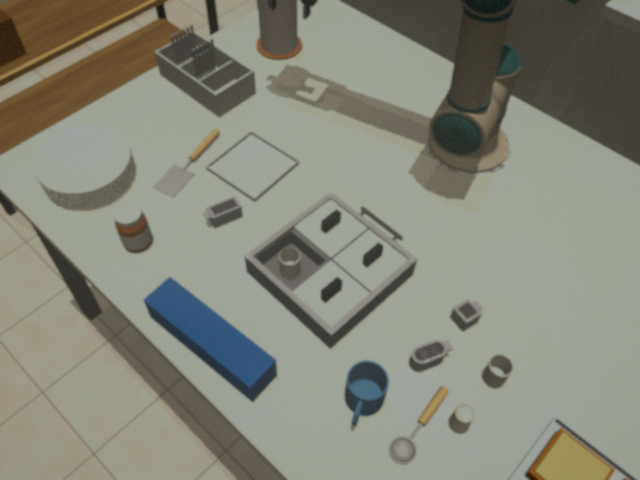

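The top view shows the caddy at about (303,235) with its handle towards the robot and its open bay at far right, with a beaker at (331,209). The butter dish is at (427,211), jam at (182,230), sugar at (179,285), beaker1 at (128,256), the shaker at (128,202) and the tray at (457,281). I'll zoom in next.

Run:
```python
import cv2,numpy as np
im=cv2.imread('pics/top0.png')
a=cv2.resize(im[185:305,105:215],None,fx=4.5,fy=4.5,interpolation=3)
b=cv2.resize(im[185:305,405:475],None,fx=4.5,fy=4.5,interpolation=3)[:, :300]
cv2.imwrite('pics/c1.png',np.hstack([a,b]))
c=cv2.resize(im[170:325,235:375],None,fx=3.8,fy=3.8,interpolation=3); cv2.imwrite('pics/c2.png',c)
```

```text
(no output)
```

View pics/c1.png

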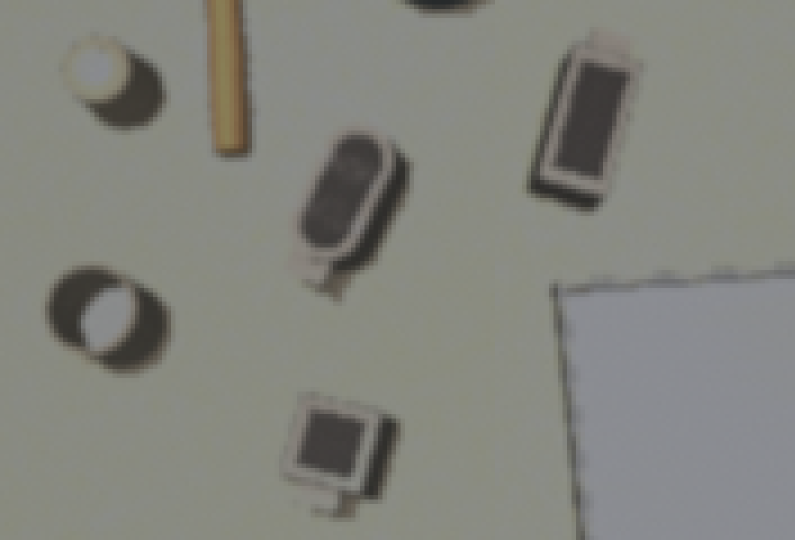

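View pics/c2.png

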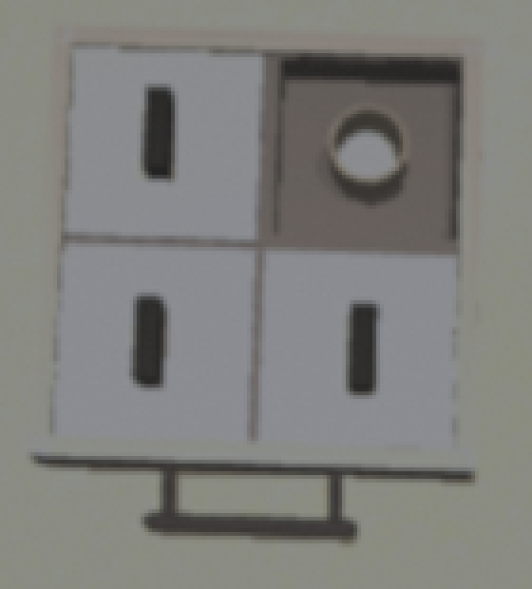

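The crops show clearly:
- Butter tab points far (up), jam tab points near and slightly left, and sugar tab points near.
- Caddy rim corners in c2 are (57,28), (480,42), (33,458) and (473,475).
- The bars are at (159,130), (149,340) and (362,348) in c2.

Run:
```python
from h import *
C1=lambda x,y:((x+.5)/4.5-.5+105,(y+.5)/4.5-.5+185)
C1b=lambda x,y:((x-495+.5)/4.5-.5+405,(y+.5)/4.5-.5+185)
C2=lambda x,y:((x+.5)/3.8-.5+235,(y+.5)/3.8-.5+170)
def p(n,c,z): print(n,np.round(ray('top',*c,z),1))
for n,q in dict(FL=(57,28),FR=(480,42),NL=(33,458),NR=(473,475)).items(): p('rim'+n,C2(*q),64)
for n,q in dict(FL=(161,100),NL=(150,310),NR=(365,312)).items(): pass
for n,q in dict(FL=(159,88),NL=(150,297),NR=(364,305)).items(): p('bartopFarEnd'+n,C2(*q),93)
for n,q in dict(FL=(159,178),NL=(147,385),NR=(361,393)).items(): p('barNearend'+n,C2(*q),75)
p('plate cross FLcorner',C2(70,45),57); p('plate NLcorner',C2(53,436),57);p('plate NRcorner',C2(454,446),57);p('crossmid',C2(258,243),57)
p('handleL',C2(147,522),38);p('handleR',C2(355,530),38)
p('beaker0 rim',C2(368,147),68)
p('jam',C1(343,193),42);p('jamtab',C1(325,285),38)
p('sugar',C1(333,442),42);p('sugtab',C1(341,500),38)
p('butter',C1b(594,118),42);p('buttab',C1b(612,45),38)
p('beaker1',C1(93,310),62);p('shaker',C1(98,70),62)
for q in ((418,248),(488,244),(496,315),(427,319)): p('tray',q,14)
m=robot.camera_model('wrist');print(np.round(m['K'],1).tolist());T=m['world_to_cam'];print(np.round(-T[:3,:3].T@T[:3,3],1),np.round(T[:3,:3],3).tolist())
s=robot.read_state(); print(np.round(s['position'],1))
from scipy.spatial.transform import Rotation as R
print(np.round(R.from_rotvec(s['eef_rot']).as_matrix(),3).tolist())
```

```text
rimFL [697.4 141.   64. ]
rimFR [ 687.7 -120.4   64. ]
rimNL [431.5 151.3  64. ]
rimNR [ 420.7 -111.9   64. ]
bartopFarEndFL [651.8  75.8  93. ]
bartopFarEndNL [524.3  80.2  93. ]
bartopFarEndNR [519.1 -46.7  93. ]
barNearendFL [600.2  76.5  75. ]
barNearendNL [474.   82.7  75. ]
barNearendNR [468.8 -45.   75. ]
plate cross FLcorner [688.5 133.5  57. ]
plate NLcorner [445.4 140.3  57. ]
plate NRcorner [ 438.7 -101.3   57. ]
crossmid [563.3  16.8  57. ]
handleL [394.8  84.4  38. ]
handleR [389.7 -41.8  38. ]
beaker0 rim [620.7 -50.6  68. ]
jam [581.3 303.3  42. ]
jamtab [533.3 311.9  38. ]
sugar [450.8 304.   42. ]
sugtab [421.3 299.7  38. ]
butter [ 619.8 -275.9   42. ]
buttab [ 660.1 -287.6   38. ]
beaker1 [516.8 424.9  62. ]
shaker [642.9 428.6  62. ]
tray [ 535.5 -257.6   14. ]
tray [ 544.7 -424.7   14. ]
tray [ 376.5 -434.7   14. ]
tray [ 367.6 -273.2   14. ]
[[371.6, 0.0, 314.1], [0.0, 371.6, 242.7], [0.0, 0.0, 1.0]]
[ 253.6 -467.1  372.9] [[0.334, -0.943, -0.002], [0.892, 0.317, -0.321], [0.304, 0.105, 0.947]]
[ 174.9 -494.7  230.6]
[[0.943, 0.333, -0.0], [0.333, -0.943, 0.001], [0.0, -0.001, -1.0]]
```

```bash
cat >> h.py <<'E'
from scipy.spatial.transform import Rotation as Rt
def plan(x,y,z,yaw):
    "turn (wz) then shift in tool axes to reach a tool-down target"
    s=robot.read_state(); M=Rt.from_rotvec(s['eef_rot']).as_matrix(); w=np.arctan2(M[1,0],M[0,0])
    wz=w-yaw; d=np.array([x,y,z])-s['position']; c,n=np.cos(yaw),np.sin(yaw)
    print('t%.1f pos %s yaw %.3f tilt %.3f op %.1f | wz %.3f x %.1f y %.1f z %.1f'%(s['time'],np.round(s['position'],1),w,M[2,2],s['opening'],wz,c*d[0]+n*d[1],n*d[0]-c*d[1],-d[2]))
E
python3 -c "
from h import *
plan(621,-51,180,.747)"
```

```text
t0.1 pos [ 174.9 -494.7  230.6] yaw 0.340 tilt -1.000 op 85.5 | wz -0.407 x 628.8 y -22.5 z 50.6
```

>>> servo_tool(
  series=[
    {"wz":-0.136,"gripper":66},
    {"wz":-0.136},
    {"wz":-0.135},
    {"x":45,"y":-2},
    {"x":45,"y":-2},
    {"x":45,"y":-2},
    {"x":45,"y":-2},
    {"x":45,"y":-2},
    {"x":45,"y":-2},
    {"x":45,"y":-2},
    {"x":45,"y":-2},
    {"x":45,"y":-2},
  ],
  force=30,
)

```text
invalid input at $.series[0]: expected keys wx, wy, wz, x, y, z, gripper
```

>>> servo_tool(
  series=[
    {"x":45,"y":-2,"z":10},
    {"x":45,"y":-2,"z":10},
    {"x":45,"z":10},
    {"x":45,"z":10},
    {"x":43,"z":10},
    {},
    {},
  ],
)

```text
invalid input at $.series[0]: expected keys wx, wy, wz, x, y, z, gripper
```

```bash
python3 -c "
from h import *
plan(621,-51,30,.747); m=robot.camera_model('wrist'); snap('wrist','w1.png')
for P in [(621,-51,68),(645,-51,68),(597,-51,68),(621,-27,68),(621,-75,68)]: print(proj('wrist',P).round(1))
"
```

```text
t0.1 pos [ 174.9 -494.7  230.6] yaw 0.340 tilt -1.000 op 85.5 | wz -0.407 x 628.8 y -22.5 z 200.6
[  94.8 -212.1]
[ 104.3 -223.1]
[  85.3 -200.4]
[  81.1 -209.1]
[ 109.3 -214.9]
```

View pics/w1.png

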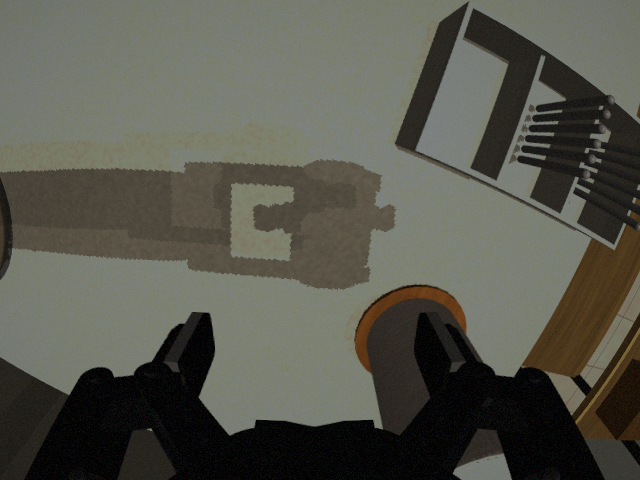

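The wrist picture shows the fingers, with a column and its orange foot at (410,320) behind the right finger. I'll move forward away from it before turning.

>>> servo_tool(
  series=[
    {"wx":0,"wy":0,"wz":0,"x":30,"y":0,"z":0,"gripper":85},
    {"wx":0,"wy":0,"wz":0,"x":40,"y":0,"z":0,"gripper":85},
    {"wx":0,"wy":0,"wz":0,"x":40,"y":0,"z":0,"gripper":66},
    {"wx":0,"wy":0,"wz":0,"x":40,"y":0,"z":0,"gripper":66},
    {"wx":0,"wy":0,"wz":-0.136,"x":0,"y":-40,"z":0,"gripper":66},
    {"wx":0,"wy":0,"wz":-0.136,"x":0,"y":-40,"z":0,"gripper":66},
    {"wx":0,"wy":0,"wz":-0.135,"x":0,"y":-40,"z":0,"gripper":66},
    {"wx":0,"wy":0,"wz":0,"x":45,"y":0,"z":0,"gripper":66},
    {"wx":0,"wy":0,"wz":0,"x":45,"y":0,"z":0,"gripper":66},
    {"wx":0,"wy":0,"wz":0,"x":45,"y":0,"z":0,"gripper":66},
    {"wx":0,"wy":0,"wz":0,"x":45,"y":0,"z":0,"gripper":66},
    {"wx":0,"wy":0,"wz":0,"x":0,"y":0,"z":0,"gripper":66},
  ],
  force=30,
)

```text
time: 1.35
position: [396.3, -213.3, 230.9]
eef_rot: [-2.921, -1.154, -0.001]
ft_force: [-1.6, -0.7, -0.0]
opening: 66.3
gripper_force: 0.0
```

```bash
python3 -c "
from h import *
plan(621,-51,170,.747)"
```

```text
t1.4 pos [ 396.3 -213.3  230.9] yaw 0.753 tilt -1.000 op 66.3 | wz 0.006 x 275.1 y 33.6 z 60.9
```

>>> servo_tool(
  series=[
    {"wx":0,"wy":0,"wz":0,"x":46,"y":5.5,"z":0,"gripper":66},
    {"wx":0,"wy":0,"wz":0,"x":46,"y":5.5,"z":10,"gripper":66},
    {"wx":0,"wy":0,"wz":0,"x":46,"y":5.5,"z":10,"gripper":66},
    {"wx":0,"wy":0,"wz":0,"x":46,"y":5.5,"z":10,"gripper":66},
    {"wx":0,"wy":0,"wz":0,"x":46,"y":5.5,"z":10,"gripper":66},
    {"wx":0,"wy":0,"wz":0,"x":45,"y":6,"z":20,"gripper":66},
    {"wx":0,"wy":0,"wz":0,"x":0,"y":0,"z":0,"gripper":66},
    {"wx":0,"wy":0,"wz":0,"x":0,"y":0,"z":0,"gripper":66},
  ],
)

```text
time: 2.15
position: [618.1, -54.5, 169.3]
eef_rot: [-2.923, -1.147, 0.005]
ft_force: [-0.2, -0.6, -0.4]
opening: 66.2
gripper_force: 0.0
```

```bash
python3 -c "
from h import *
plan(621,-51,30,.747); im=snap('wrist','w2.png').copy()
for k in range(24):
    a=k*np.pi/12; u=proj('wrist',(621+24*np.cos(a),-51+24*np.sin(a),68)); cv2.circle(im,tuple(int(round(v)) for v in u),1,(255,0,0),-1)
xa=np.array([.9993,-.038]);ya=np.array([.038,.9993]);c=np.array([560,15.5])
for sx in(-1,1):
  for sy in(-1,1):
    for e,z in((134,64),):
      u=proj('wrist',(*(c+sx*e*xa+sy*e*ya),z)); cv2.circle(im,tuple(int(round(v)) for v in u),2,(0,255,0),-1)
    u=proj('wrist',(*(c+sx*64*xa+sy*64*ya),93)); cv2.circle(im,tuple(int(round(v)) for v in u),2,(255,255,0),-1)
cv2.imwrite('pics/w2.png',im[:,:,::-1])
"
```

```text
t2.1 pos [618.1 -54.5 169.3] yaw 0.748 tilt -1.000 op 66.2 | wz 0.001 x 4.5 y -0.6 z 139.3
```

View pics/w2.png

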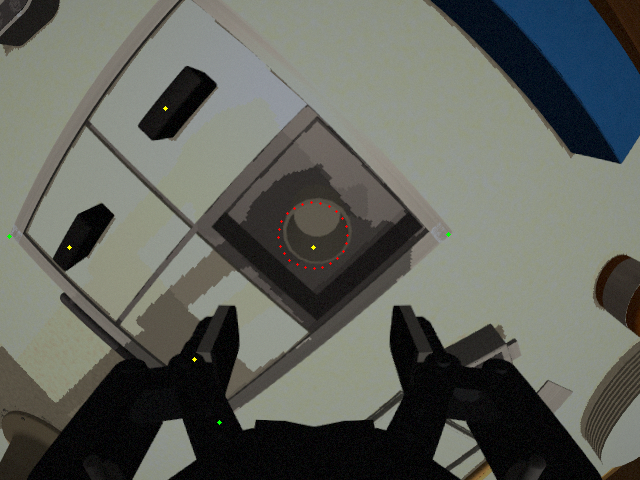

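The rim circle is at about (316,232), with my red prediction about 2 mm off, so it agrees. The fingers on the diagonal clear the bay walls, so I descend.

>>> servo_tool(
  series=[
    {"wx":0,"wy":0,"wz":0,"x":5.5,"y":0,"z":30,"gripper":66},
    {"wx":0,"wy":0,"wz":0,"x":0,"y":0,"z":40,"gripper":66},
    {"wx":0,"wy":0,"wz":0,"x":0,"y":0,"z":35,"gripper":66},
    {"wx":0,"wy":0,"wz":0,"x":0,"y":0,"z":30,"gripper":66},
    {"wx":0,"wy":0,"wz":0,"x":0,"y":0,"z":0,"gripper":66},
    {"wx":0,"wy":0,"wz":0,"x":0,"y":0,"z":0,"gripper":44},
    {"wx":0,"wy":0,"wz":0,"x":0,"y":0,"z":0,"gripper":40},
    {"wx":0,"wy":0,"wz":0,"x":0,"y":0,"z":0,"gripper":40},
    {"wx":0,"wy":0,"wz":0,"x":0,"y":0,"z":0,"gripper":40},
    {"wx":0,"wy":0,"wz":0,"x":0,"y":0,"z":0,"gripper":40},
  ],
  force=25,
)

```text
time: 3.2
position: [624.1, -51.3, 39.6]
eef_rot: [2.922, 1.145, 0.006]
ft_force: [-1.5, -1.3, 7.1]
opening: 47.1
gripper_force: 26.5
```

```bash
python3 -c "
from h import *
plan(458,-312,46,.747)"
```

```text
t3.2 pos [624.1 -51.3  39.6] yaw 0.747 tilt -1.000 op 47.1 | wz -0.000 x -298.9 y 78.4 z -6.4
```

>>> servo_tool(
  series=[
    {"wx":0,"wy":0,"wz":0,"x":0,"y":0,"z":-20,"gripper":40},
    {"wx":0,"wy":0,"wz":0,"x":0,"y":0,"z":-40,"gripper":40},
    {"wx":0,"wy":0,"wz":0,"x":0,"y":0,"z":-40,"gripper":40},
    {"wx":0,"wy":0,"wz":0,"x":-25,"y":0,"z":-15,"gripper":40},
    {"wx":0,"wy":0,"wz":0,"x":-45,"y":10,"z":0,"gripper":40},
    {"wx":0,"wy":0,"wz":0,"x":-45,"y":10,"z":0,"gripper":40},
    {"wx":0,"wy":0,"wz":0,"x":-45,"y":15,"z":0,"gripper":40},
    {"wx":0,"wy":0,"wz":0,"x":-45,"y":15,"z":0,"gripper":40},
    {"wx":0,"wy":0,"wz":0,"x":-45,"y":20,"z":0,"gripper":40},
    {"wx":0,"wy":0,"wz":0,"x":-45,"y":20,"z":0,"gripper":40},
    {"wx":0,"wy":0,"wz":0,"x":-30,"y":20,"z":0,"gripper":40},
    {"wx":0,"wy":0,"wz":0,"x":0,"y":0,"z":0,"gripper":40},
  ],
)

```text
time: 4.4
position: [457.0, -356.3, 152.3]
eef_rot: [2.926, 1.138, 0.0]
ft_force: [-0.1, 0.2, -1.5]
opening: 46.8
gripper_force: 26.1
```

```bash
python3 -c "
from h import *
plan(456,-385,39,.747)"
```

```text
t4.4 pos [ 457.  -356.3  152.3] yaw 0.742 tilt -1.000 op 46.8 | wz -0.005 x -20.2 y 20.4 z 113.3
```

>>> servo_tool(
  series=[
    {"wx":0,"wy":0,"wz":0,"x":-20,"y":20,"z":20,"gripper":40},
    {"wx":0,"wy":0,"wz":0,"x":0,"y":0,"z":40,"gripper":40},
    {"wx":0,"wy":0,"wz":0,"x":0,"y":0,"z":35,"gripper":40},
    {"wx":0,"wy":0,"wz":0,"x":0,"y":0,"z":12,"gripper":40},
    {"wx":0,"wy":0,"wz":0,"x":0,"y":0,"z":5,"gripper":40},
    {"wx":0,"wy":0,"wz":0,"x":0,"y":0,"z":0,"gripper":40},
    {"wx":0,"wy":0,"wz":0,"x":0,"y":0,"z":0,"gripper":40},
  ],
)

```text
time: 5.1
position: [458.8, -381.2, 41.8]
eef_rot: [2.922, 1.145, 0.003]
ft_force: [0.5, 0.4, -0.7]
opening: 47.1
gripper_force: 26.1
```

>>> servo_tool(
  series=[
    {"wx":0,"wy":0,"wz":0,"x":0,"y":0,"z":0,"gripper":64},
    {"wx":0,"wy":0,"wz":0,"x":0,"y":0,"z":0,"gripper":64},
    {"wx":0,"wy":0,"wz":0,"x":0,"y":0,"z":0,"gripper":64},
    {"wx":0,"wy":0,"wz":0,"x":0,"y":0,"z":-20,"gripper":64},
    {"wx":0,"wy":0,"wz":0,"x":0,"y":0,"z":-45,"gripper":64},
    {"wx":0,"wy":0,"wz":0,"x":0,"y":0,"z":-45,"gripper":64},
    {"wx":0,"wy":0,"wz":0,"x":0,"y":0,"z":-45,"gripper":64},
    {"wx":0,"wy":0,"wz":0,"x":0,"y":0,"z":-30,"gripper":64},
    {"wx":0,"wy":0,"wz":0,"x":0,"y":0,"z":0,"gripper":64},
  ],
)

```text
time: 6.0
position: [459.0, -381.8, 230.9]
eef_rot: [2.916, 1.142, 0.007]
ft_force: [-0.2, 0.5, 0.0]
opening: 63.7
gripper_force: 0.0
```

```bash
python3 -c "
from h import *
plan(517,425,220,.747); snap('wrist','w3.png')
print(proj('wrist',(456,-385,66)))"
```

```text
t6.0 pos [ 459.  -381.8  230.9] yaw 0.747 tilt -1.000 op 63.7 | wz -0.000 x 590.7 y -552.5 z 10.9
[314.4103179  225.69361668]
```

View pics/w3.png

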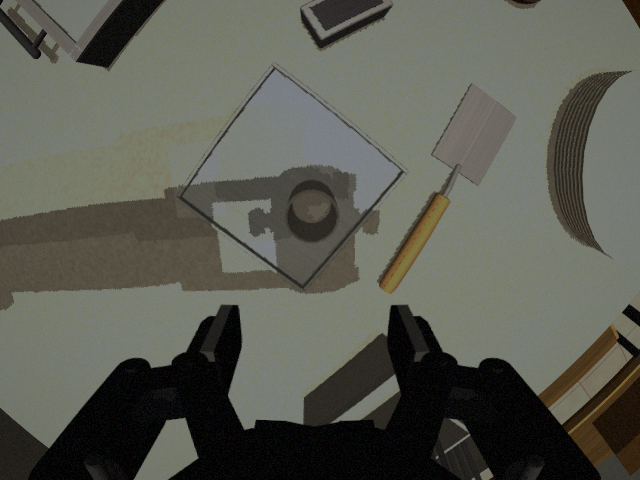

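Beaker0 stands upright on the tray at (312,210). On to beaker1.

>>> servo_tool(
  series=[
    {"wx":0,"wy":0,"wz":0,"x":35,"y":-32.5,"z":0,"gripper":72},
    {"wx":0,"wy":0,"wz":0,"x":35,"y":-32.5,"z":0,"gripper":72},
    {"wx":0,"wy":0,"wz":0,"x":35,"y":-32.5,"z":0,"gripper":72},
    {"wx":0,"wy":0,"wz":0,"x":35,"y":-32.5,"z":0,"gripper":72},
    {"wx":0,"wy":0,"wz":0,"x":35,"y":-32.5,"z":0,"gripper":72},
    {"wx":0,"wy":0,"wz":0,"x":35,"y":-32.5,"z":0,"gripper":72},
    {"wx":0,"wy":0,"wz":0,"x":35,"y":-32.5,"z":0,"gripper":72},
    {"wx":0,"wy":0,"wz":0,"x":35,"y":-32.5,"z":0,"gripper":72},
    {"wx":0,"wy":0,"wz":0,"x":35,"y":-32.5,"z":0,"gripper":72},
    {"wx":0,"wy":0,"wz":0,"x":35,"y":-32.5,"z":0,"gripper":72},
    {"wx":0,"wy":0,"wz":0,"x":35,"y":-32.5,"z":0,"gripper":72},
    {"wx":0,"wy":0,"wz":0,"x":35,"y":-32.5,"z":0,"gripper":72},
  ],
)

```text
time: 7.25
position: [500.2, 192.9, 222.7]
eef_rot: [2.925, 1.146, -0.004]
ft_force: [1.8, -0.3, 0.1]
opening: 71.6
gripper_force: 0.0
```

>>> servo_tool(
  series=[
    {"wx":0,"wy":0,"wz":0,"x":34,"y":-32.5,"z":0,"gripper":72},
    {"wx":0,"wy":0,"wz":0,"x":34,"y":-32.5,"z":0,"gripper":72},
    {"wx":0,"wy":0,"wz":0,"x":34,"y":-32.5,"z":0,"gripper":72},
    {"wx":0,"wy":0,"wz":0,"x":34,"y":-32.5,"z":0,"gripper":72},
    {"wx":0,"wy":0,"wz":0,"x":34,"y":-32.5,"z":0,"gripper":72},
    {"wx":0,"wy":0,"wz":0,"x":0,"y":0,"z":0,"gripper":72},
    {"wx":0,"wy":0,"wz":0,"x":0,"y":0,"z":0,"gripper":72},
  ],
)

```text
time: 7.95
position: [514.6, 426.1, 221.3]
eef_rot: [2.923, 1.148, -0.007]
ft_force: [-0.9, -0.5, -0.5]
opening: 71.9
gripper_force: 0.0
```

```bash
python3 -c "
from h import *
plan(517,425,150,.747); snap('wrist','w4.png')
print(proj('wrist',(517,425,62)),proj('wrist',(451,304,42)),proj('wrist',(581,303,42)))"
```

```text
t8.0 pos [514.6 426.1 221.3] yaw 0.748 tilt -1.000 op 71.9 | wz 0.001 x 1.0 y 2.5 z 71.3
[315.75777272 219.07049906] [357.87365433 336.68948793] [452.59971014 250.60356961]
```

View pics/w4.png

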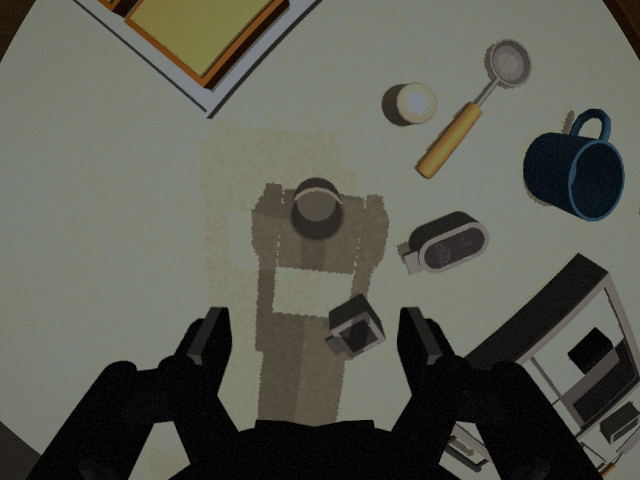

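Beaker1 is at (317,213), sugar's lid at (357,330) with its tab left-near, and jam's lid at (452,243). All are within a few mm of the estimates, so I grasp beaker1.

>>> servo_tool(
  series=[
    {"wx":0,"wy":0,"wz":0,"x":3,"y":2,"z":30,"gripper":72},
    {"wx":0,"wy":0,"wz":0,"x":0,"y":0,"z":45,"gripper":72},
    {"wx":0,"wy":0,"wz":0,"x":0,"y":0,"z":45,"gripper":72},
    {"wx":0,"wy":0,"wz":0,"x":0,"y":0,"z":40,"gripper":72},
    {"wx":0,"wy":0,"wz":0,"x":0,"y":0,"z":26,"gripper":72},
    {"wx":0,"wy":0,"wz":0,"x":0,"y":0,"z":0,"gripper":72},
    {"wx":0,"wy":0,"wz":0,"x":0,"y":0,"z":0,"gripper":50},
    {"wx":0,"wy":0,"wz":0,"x":0,"y":0,"z":0,"gripper":40},
    {"wx":0,"wy":0,"wz":0,"x":0,"y":0,"z":0,"gripper":40},
    {"wx":0,"wy":0,"wz":0,"x":0,"y":0,"z":0,"gripper":40},
    {"wx":0,"wy":0,"wz":0,"x":0,"y":0,"z":0,"gripper":40},
  ],
)

```text
time: 9.1
position: [520.3, 426.9, 41.6]
eef_rot: [-2.925, -1.146, -0.008]
ft_force: [-0.4, -1.0, 7.8]
opening: 46.9
gripper_force: 26.4
```

>>> servo_tool(
  series=[
    {"wx":0,"wy":0,"wz":0,"x":0,"y":0,"z":-20,"gripper":40},
    {"wx":0,"wy":0,"wz":0,"x":0,"y":0,"z":-45,"gripper":40},
    {"wx":0,"wy":0,"wz":0,"x":0,"y":0,"z":-45,"gripper":40},
    {"wx":0,"wy":0,"wz":0,"x":0,"y":0,"z":-45,"gripper":40},
    {"wx":0,"wy":0,"wz":0,"x":0,"y":0,"z":-30,"gripper":40},
    {"wx":0,"wy":0,"wz":0,"x":0,"y":0,"z":0,"gripper":40},
  ],
)

```text
time: 9.7
position: [520.3, 427.4, 231.3]
eef_rot: [-2.922, -1.145, -0.019]
ft_force: [0.5, -0.4, -0.0]
opening: 47.2
gripper_force: 26.0
```

```bash
python3 -c "
from h import *
plan(456,-312,200,.747)"
```

```text
t9.7 pos [520.3 427.4 231.3] yaw 0.747 tilt -1.000 op 47.2 | wz -0.000 x -549.5 y 498.8 z 31.3
```

>>> servo_tool(
  series=[
    {"wx":0,"wy":0,"wz":0,"x":-34.5,"y":31,"z":0,"gripper":40},
    {"wx":0,"wy":0,"wz":0,"x":-34.5,"y":31,"z":0,"gripper":40},
    {"wx":0,"wy":0,"wz":0,"x":-34.5,"y":31,"z":0,"gripper":40},
    {"wx":0,"wy":0,"wz":0,"x":-34.5,"y":31,"z":0,"gripper":40},
    {"wx":0,"wy":0,"wz":0,"x":-34.5,"y":31,"z":0,"gripper":40},
    {"wx":0,"wy":0,"wz":0,"x":-34.5,"y":31,"z":0,"gripper":40},
    {"wx":0,"wy":0,"wz":0,"x":-34.5,"y":31,"z":0,"gripper":40},
    {"wx":0,"wy":0,"wz":0,"x":-34.5,"y":31,"z":0,"gripper":40},
    {"wx":0,"wy":0,"wz":0,"x":-34.5,"y":31,"z":0,"gripper":40},
    {"wx":0,"wy":0,"wz":0,"x":-34.5,"y":31,"z":0,"gripper":40},
    {"wx":0,"wy":0,"wz":0,"x":-34.5,"y":31,"z":0,"gripper":40},
    {"wx":0,"wy":0,"wz":0,"x":-34.5,"y":31,"z":0,"gripper":40},
  ],
)

```text
time: 10.9
position: [466.9, -129.6, 223.0]
eef_rot: [2.925, 1.146, 0.0]
ft_force: [0.7, 0.2, -1.3]
opening: 47.1
gripper_force: 26.0
```

>>> servo_tool(
  series=[
    {"wx":0,"wy":0,"wz":0,"x":-34.5,"y":31,"z":0,"gripper":40},
    {"wx":0,"wy":0,"wz":0,"x":-34.5,"y":31,"z":0,"gripper":40},
    {"wx":0,"wy":0,"wz":0,"x":-34,"y":31,"z":20,"gripper":40},
    {"wx":0,"wy":0,"wz":0,"x":-32,"y":31,"z":20,"gripper":40},
    {"wx":0,"wy":0,"wz":0,"x":0,"y":0,"z":20,"gripper":40},
    {"wx":0,"wy":0,"wz":0,"x":0,"y":0,"z":30,"gripper":40},
    {"wx":0,"wy":0,"wz":0,"x":0,"y":0,"z":0,"gripper":40},
  ],
)

```text
time: 11.6
position: [450.6, -309.2, 128.4]
eef_rot: [-2.918, -1.142, 0.007]
ft_force: [-0.5, 1.0, -1.0]
opening: 46.8
gripper_force: 26.1
```

```bash
python3 -c "
from h import *
plan(456,-312,46.5,.747); im=robot.get_image('top'); cv2.imwrite('pics/t2.png',cv2.resize(im[170:340,100:510,::-1],None,fx=1.9,fy=1.9,interpolation=3))"
```

```text
t11.6 pos [ 450.6 -309.2  128.4] yaw 0.746 tilt -1.000 op 46.8 | wz -0.001 x 2.0 y 5.7 z 81.9
```

View pics/t2.png

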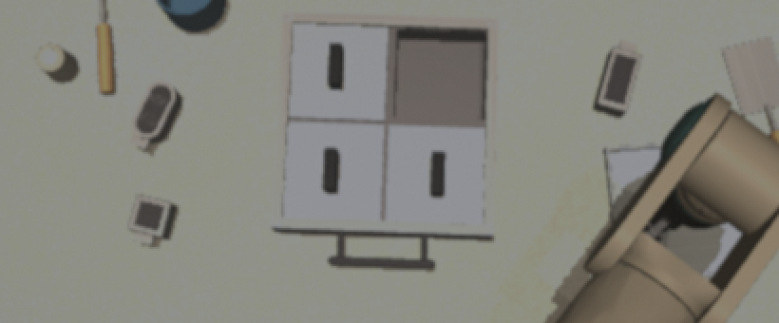

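The covers are unmoved (bars at about (335,66), (331,170) and (437,174)), and the tubs are where they were. I lower beaker1.

>>> servo_tool(
  series=[
    {"wx":0,"wy":0,"wz":0,"x":2,"y":5.5,"z":25,"gripper":40},
    {"wx":0,"wy":0,"wz":0,"x":0,"y":0,"z":35,"gripper":40},
    {"wx":0,"wy":0,"wz":0,"x":0,"y":0,"z":16,"gripper":40},
    {"wx":0,"wy":0,"wz":0,"x":0,"y":0,"z":4,"gripper":40},
    {"wx":0,"wy":0,"wz":0,"x":0,"y":0,"z":1,"gripper":40},
    {"wx":0,"wy":0,"wz":0,"x":0,"y":0,"z":0,"gripper":40},
    {"wx":0,"wy":0,"wz":0,"x":0,"y":0,"z":0,"gripper":40},
  ],
)

```text
time: 12.35
position: [458.9, -313.7, 54.2]
eef_rot: [2.923, 1.145, 0.002]
ft_force: [-0.5, -0.1, -0.6]
opening: 47.1
gripper_force: 26.1
```

```bash
python3 -c "
from h import *
plan(456,-312,45.5,.747); s=robot.read_state(); print(s['ft_force'])"
```

```text
t12.3 pos [ 458.9 -313.7   54.2] yaw 0.747 tilt -1.000 op 47.1 | wz -0.000 x -1.0 y -3.2 z 8.7
[-0.54682082 -0.09645352 -0.59921438]
```

>>> servo_tool(
  series=[
    {"wx":0,"wy":0,"wz":0,"x":0,"y":0,"z":4,"gripper":40},
    {"wx":0,"wy":0,"wz":0,"x":0,"y":0,"z":3,"gripper":40},
    {"wx":0,"wy":0,"wz":0,"x":0,"y":0,"z":0,"gripper":40},
    {"wx":0,"wy":0,"wz":0,"x":0,"y":0,"z":0,"gripper":40},
  ],
)

```text
time: 12.75
position: [458.3, -313.4, 45.7]
eef_rot: [2.924, 1.146, 0.0]
ft_force: [-1.2, -0.5, 1.7]
opening: 47.2
gripper_force: 26.2
```

>>> servo_tool(
  series=[
    {"wx":0,"wy":0,"wz":0,"x":0,"y":0,"z":0,"gripper":64},
    {"wx":0,"wy":0,"wz":0,"x":0,"y":0,"z":0,"gripper":64},
    {"wx":0,"wy":0,"wz":0,"x":0,"y":0,"z":0,"gripper":64},
    {"wx":0,"wy":0,"wz":0,"x":0,"y":0,"z":-20,"gripper":64},
    {"wx":0,"wy":0,"wz":0,"x":0,"y":0,"z":-40,"gripper":64},
    {"wx":0,"wy":0,"wz":0,"x":0,"y":0,"z":-40,"gripper":64},
    {"wx":0,"wy":0,"wz":0.14,"x":0,"y":0,"z":-30,"gripper":50},
    {"wx":0,"wy":0,"wz":0.14,"x":0,"y":0,"z":0,"gripper":50},
    {"wx":0,"wy":0,"wz":0.14,"x":0,"y":0,"z":0,"gripper":50},
    {"wx":0,"wy":0,"wz":0.14,"x":0,"y":0,"z":0,"gripper":50},
    {"wx":0,"wy":0,"wz":0.14,"x":0,"y":0,"z":0,"gripper":50},
    {"wx":0,"wy":0,"wz":0.085,"x":0,"y":0,"z":0,"gripper":50},
  ],
)

```text
time: 13.95
position: [458.1, -313.1, 175.2]
eef_rot: [-3.141, 0.068, 0.0]
ft_force: [0.3, 1.0, 1.2]
opening: 50.0
gripper_force: 0.0
```

```bash
python3 -c "
from h import *
plan(494,-46,130,-.038)"
```

```text
t13.9 pos [ 458.1 -313.1  175.2] yaw -0.043 tilt -1.000 op 50.0 | wz -0.005 x 25.7 y -268.2 z 45.2
```

>>> servo_tool(
  series=[
    {"wx":0,"wy":0,"wz":0,"x":4,"y":-44.5,"z":5,"gripper":50},
    {"wx":0,"wy":0,"wz":0,"x":4,"y":-44.5,"z":5,"gripper":50},
    {"wx":0,"wy":0,"wz":0,"x":4,"y":-44.5,"z":5,"gripper":50},
    {"wx":0,"wy":0,"wz":0,"x":4,"y":-44.5,"z":10,"gripper":50},
    {"wx":0,"wy":0,"wz":0,"x":5,"y":-45,"z":10,"gripper":50},
    {"wx":0,"wy":0,"wz":0,"x":5,"y":-45,"z":10,"gripper":50},
    {"wx":0,"wy":0,"wz":0,"x":0,"y":0,"z":0,"gripper":50},
    {"wx":0,"wy":0,"wz":0,"x":0,"y":0,"z":0,"gripper":50},
  ],
)

```text
time: 14.75
position: [494.2, -45.6, 130.1]
eef_rot: [3.141, -0.056, -0.001]
ft_force: [-0.4, -0.0, 0.4]
opening: 49.7
gripper_force: 0.0
```

```bash
python3 -c "
from h import *
plan(494,-46,66,-.038)"
```

```text
t14.8 pos [494.2 -45.6 130.1] yaw -0.036 tilt -1.000 op 49.7 | wz 0.002 x -0.2 y 0.4 z 64.1
```

>>> servo_tool(
  series=[
    {"wx":0,"wy":0,"wz":0,"x":0,"y":0,"z":30,"gripper":50},
    {"wx":0,"wy":0,"wz":0,"x":0,"y":0,"z":24,"gripper":50},
    {"wx":0,"wy":0,"wz":0,"x":0,"y":0,"z":10,"gripper":50},
    {"wx":0,"wy":0,"wz":0,"x":0,"y":0,"z":0,"gripper":30},
    {"wx":0,"wy":0,"wz":0,"x":0,"y":0,"z":0,"gripper":10},
    {"wx":0,"wy":0,"wz":0,"x":0,"y":0,"z":0,"gripper":10},
    {"wx":0,"wy":0,"wz":0,"x":0,"y":0,"z":0,"gripper":10},
    {"wx":0,"wy":0,"wz":0,"x":0,"y":0,"z":0,"gripper":10},
    {"wx":0,"wy":0,"wz":0,"x":0,"y":0,"z":0,"gripper":10},
  ],
  force=30,
)

```text
time: 15.65
position: [495.3, -46.8, 68.0]
eef_rot: [3.14, -0.06, 0.005]
ft_force: [-0.1, -2.2, 5.7]
opening: 15.4
gripper_force: 31.0
```

```bash
python3 -c "
from h import *
plan(621.5,-51,66,-.038)"
```

```text
t15.7 pos [495.3 -46.8  68. ] yaw -0.038 tilt -1.000 op 15.4 | wz -0.000 x 126.3 y -0.6 z 2.0
```

>>> servo_tool(
  series=[
    {"wx":0,"wy":0,"wz":0,"x":10,"y":0,"z":0,"gripper":10},
    {"wx":0,"wy":0,"wz":0,"x":20,"y":0,"z":0,"gripper":10},
    {"wx":0,"wy":0,"wz":0,"x":22,"y":0,"z":0,"gripper":10},
    {"wx":0,"wy":0,"wz":0,"x":22,"y":0,"z":0,"gripper":10},
    {"wx":0,"wy":0,"wz":0,"x":22,"y":0,"z":0,"gripper":10},
    {"wx":0,"wy":0,"wz":0,"x":20,"y":0,"z":0,"gripper":10},
    {"wx":0,"wy":0,"wz":0,"x":10,"y":0,"z":0,"gripper":10},
    {"wx":0,"wy":0,"wz":0,"x":2,"y":0,"z":0,"gripper":10},
    {"wx":0,"wy":0,"wz":0,"x":0,"y":0,"z":0,"gripper":10},
  ],
)

```text
time: 16.55
position: [623.1, -51.2, 68.0]
eef_rot: [3.141, -0.06, 0.003]
ft_force: [-1.8, 0.4, 6.8]
opening: 15.7
gripper_force: 31.1
```

```bash
python3 -c "
from h import *
plan(622,-51,66,-.038)"
```

```text
t16.6 pos [623.1 -51.2  68. ] yaw -0.038 tilt -1.000 op 15.7 | wz 0.000 x -1.1 y -0.2 z 2.0
```

>>> servo_tool(
  series=[
    {"wx":0,"wy":0,"wz":0,"x":0,"y":0,"z":0,"gripper":40},
    {"wx":0,"wy":0,"wz":0,"x":0,"y":0,"z":0,"gripper":40},
    {"wx":0,"wy":0,"wz":0,"x":0,"y":0,"z":0,"gripper":40},
    {"wx":0,"wy":0,"wz":0,"x":0,"y":0,"z":-25,"gripper":70},
    {"wx":0,"wy":0,"wz":0,"x":0,"y":0,"z":-45,"gripper":70},
    {"wx":0,"wy":0,"wz":0,"x":-15,"y":-30,"z":-35,"gripper":70},
    {"wx":0,"wy":0,"wz":-0.1,"x":-20,"y":-42,"z":-30,"gripper":70},
    {"wx":0,"wy":0,"wz":-0.09,"x":-20,"y":-42,"z":0,"gripper":70},
    {"wx":0,"wy":0,"wz":0,"x":-15,"y":-45,"z":0,"gripper":70},
    {"wx":0,"wy":0,"wz":0,"x":-15,"y":-45,"z":0,"gripper":70},
    {"wx":0,"wy":0,"wz":0,"x":-15,"y":-45,"z":0,"gripper":70},
    {"wx":0,"wy":0,"wz":0,"x":-10,"y":-45,"z":0,"gripper":70},
  ],
)

```text
time: 17.75
position: [486.2, 229.7, 198.5]
eef_rot: [3.133, 0.238, 0.0]
ft_force: [-0.5, 0.2, 0.3]
opening: 70.4
gripper_force: 0.0
```

>>> servo_tool(
  series=[
    {"wx":0,"wy":0,"wz":0,"x":-10,"y":-40,"z":0,"gripper":70},
    {"wx":0,"wy":0,"wz":0,"x":0,"y":0,"z":0,"gripper":70},
    {"wx":0,"wy":0,"wz":0,"x":0,"y":0,"z":0,"gripper":70},
  ],
)

```text
time: 18.05
position: [471.3, 266.8, 198.3]
eef_rot: [3.132, 0.241, -0.0]
ft_force: [0.3, -0.7, -0.3]
opening: 70.2
gripper_force: 0.0
```

```bash
cat >> h.py <<'E'
def rect(n,cx,cy,z,half=75,px=3):
    "ortho picture of plane z, up = +x, left = +y, px pixels per mm"
    im=robot.get_image(n) if isinstance(n,str) else n
    return im
def ortho(n,im,cx,cy,z,half=75,px=3):
    N=2*half*px; g=(np.arange(N)+.5)/px-half
    mp=np.zeros((N,N,2),np.float32); m=robot.camera_model(n); K=np.array(m['K']); T=np.array(m['world_to_cam'])
    X=cx-g[:,None]+0*g[None]; Y=cy-g[None]+0*g[:,None]
    p=np.stack([X,Y,z+0*X],-1)@T[:3,:3].T+T[:3,3]; x,y,w=p[...,0],-p[...,1],-p[...,2]
    if n=='wrist': r=np.hypot(x,y); a=np.arctan2(r,w)/np.maximum(r,1e-9)
    else: a=1/w
    return cv2.remap(im,(K[0,0]*x*a+K[0,2]).astype(np.float32),(K[1,1]*y*a+K[1,2]).astype(np.float32),1)
E
python3 -c "
from h import *
plan(451,304,200,.145)
im=robot.get_image('wrist'); a=ortho('wrist',im,451,304,42); b=ortho('wrist',im,581,303,42)
cv2.imwrite('pics/o1.png',np.hstack([a,b])[:,:,::-1].clip(0,255))
"
```

```text
t18.1 pos [471.3 266.8 198.3] yaw 0.154 tilt -1.000 op 70.2 | wz 0.009 x -14.7 y -39.7 z -1.7
```

View pics/o1.png

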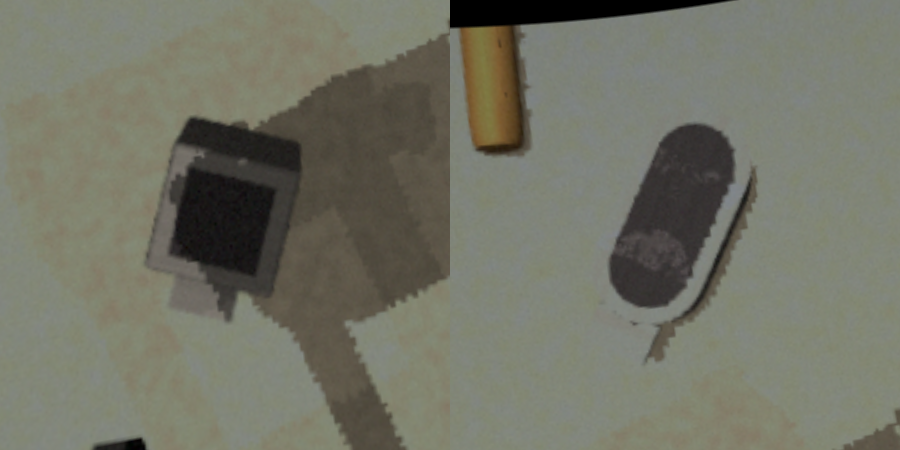

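The sugar pot's lid centre is at (224,220) in the left half, so it stands at (452.5, 304.3) with yaw −0.26. Jam's lid centre is at (673,215), so it is at (584, 303.7) with yaw −0.44 and its tab on the near-left.

>>> servo_tool(
  series=[
    {"wx":0,"wy":0,"wz":0.14,"x":0,"y":0,"z":0,"gripper":74},
    {"wx":0,"wy":0,"wz":0.14,"x":0,"y":0,"z":0,"gripper":74},
    {"wx":0,"wy":0,"wz":0.134,"x":0,"y":0,"z":0,"gripper":74},
    {"wx":0,"wy":0,"wz":0,"x":-14,"y":-15,"z":20,"gripper":74},
    {"wx":0,"wy":0,"wz":0,"x":-14,"y":-16,"z":30,"gripper":74},
    {"wx":0,"wy":0,"wz":0,"x":0,"y":0,"z":30,"gripper":74},
    {"wx":0,"wy":0,"wz":0,"x":0,"y":0,"z":0,"gripper":74},
    {"wx":0,"wy":0,"wz":0,"x":0,"y":0,"z":0,"gripper":74},
  ],
)

```text
time: 18.9
position: [453.4, 302.4, 118.9]
eef_rot: [3.114, -0.413, -0.0]
ft_force: [0.7, 0.2, 0.6]
opening: 74.1
gripper_force: 0.0
```

```bash
python3 -c "
from h import *
plan(452.5,304.3,12,-.26)"
```

```text
t18.9 pos [453.4 302.4 118.9] yaw -0.264 tilt -1.000 op 74.1 | wz -0.004 x -1.3 y -1.6 z 106.9
```

>>> servo_tool(
  series=[
    {"wx":0,"wy":0,"wz":0,"x":-1.3,"y":-1.6,"z":35,"gripper":74},
    {"wx":0,"wy":0,"wz":0,"x":0,"y":0,"z":40,"gripper":74},
    {"wx":0,"wy":0,"wz":0,"x":0,"y":0,"z":24,"gripper":74},
    {"wx":0,"wy":0,"wz":0,"x":0,"y":0,"z":7,"gripper":74},
    {"wx":0,"wy":0,"wz":0,"x":0,"y":0,"z":0,"gripper":50},
    {"wx":0,"wy":0,"wz":0,"x":0,"y":0,"z":0,"gripper":35},
    {"wx":0,"wy":0,"wz":0,"x":0,"y":0,"z":0,"gripper":35},
    {"wx":0,"wy":0,"wz":0,"x":0,"y":0,"z":0,"gripper":35},
    {"wx":0,"wy":0,"wz":0,"x":0,"y":0,"z":0,"gripper":35},
    {"wx":0,"wy":0,"wz":0,"x":0,"y":0,"z":0,"gripper":35},
  ],
  force=40,
)

```text
time: 19.9
position: [453.7, 306.1, 15.3]
eef_rot: [-3.112, 0.41, -0.007]
ft_force: [0.9, -0.6, 7.4]
opening: 43.4
gripper_force: 43.3
```

>>> servo_tool(
  series=[
    {"wx":0,"wy":0,"wz":0,"x":0,"y":0,"z":-20,"gripper":35},
    {"wx":0,"wy":0,"wz":0,"x":0,"y":0,"z":-40,"gripper":35},
    {"wx":0,"wy":0,"wz":0,"x":0,"y":0,"z":-45,"gripper":35},
    {"wx":0,"wy":0,"wz":-0.12,"x":0,"y":0,"z":-40,"gripper":35},
    {"wx":0,"wy":0,"wz":-0.1,"x":0,"y":0,"z":0,"gripper":35},
    {"wx":0,"wy":0,"wz":0,"x":0,"y":0,"z":0,"gripper":35},
  ],
)

```text
time: 20.5
position: [452.4, 305.7, 159.5]
eef_rot: [-3.139, 0.065, -0.005]
ft_force: [0.1, 0.7, -2.6]
opening: 43.1
gripper_force: 42.4
```

```bash
python3 -c "
from h import *
plan(494,-46,150,-.038)"
```

```text
t20.5 pos [452.4 305.7 159.5] yaw -0.041 tilt -1.000 op 43.1 | wz -0.003 x 54.9 y 349.8 z 9.5
```

>>> servo_tool(
  series=[
    {"wx":0,"wy":0,"wz":0,"x":5,"y":30,"z":0,"gripper":35},
    {"wx":0,"wy":0,"wz":0,"x":7,"y":46,"z":0,"gripper":35},
    {"wx":0,"wy":0,"wz":0,"x":7,"y":46,"z":0,"gripper":35},
    {"wx":0,"wy":0,"wz":0,"x":7,"y":46,"z":0,"gripper":35},
    {"wx":0,"wy":0,"wz":0,"x":7,"y":46,"z":0,"gripper":35},
    {"wx":0,"wy":0,"wz":0,"x":7,"y":46,"z":0,"gripper":35},
    {"wx":0,"wy":0,"wz":0,"x":7,"y":46,"z":0,"gripper":35},
    {"wx":0,"wy":0,"wz":0,"x":5,"y":30,"z":0,"gripper":35},
    {"wx":0,"wy":0,"wz":0,"x":2,"y":14,"z":15,"gripper":35},
    {"wx":0,"wy":0,"wz":0,"x":0,"y":0,"z":30,"gripper":35},
    {"wx":0,"wy":0,"wz":0,"x":0,"y":0,"z":0,"gripper":35},
    {"wx":0,"wy":0,"wz":0,"x":0,"y":0,"z":0,"gripper":35},
  ],
)

```text
time: 21.7
position: [490.4, -46.4, 112.0]
eef_rot: [-3.14, 0.068, 0.004]
ft_force: [0.7, 0.8, -1.1]
opening: 43.1
gripper_force: 42.2
```

```bash
python3 -c "
from h import *
plan(494,-46,22,-.038)"
```

```text
t21.7 pos [490.4 -46.4 112. ] yaw -0.044 tilt -1.000 op 43.1 | wz -0.006 x 3.6 y -0.5 z 90.0
```

>>> servo_tool(
  series=[
    {"wx":0,"wy":0,"wz":-0.006,"x":4,"y":0,"z":25,"gripper":35},
    {"wx":0,"wy":0,"wz":0,"x":0,"y":0,"z":35,"gripper":35},
    {"wx":0,"wy":0,"wz":0,"x":0,"y":0,"z":20,"gripper":35},
    {"wx":0,"wy":0,"wz":0,"x":0,"y":0,"z":6,"gripper":35},
    {"wx":0,"wy":0,"wz":0,"x":0,"y":0,"z":0,"gripper":35},
    {"wx":0,"wy":0,"wz":0,"x":0,"y":0,"z":0,"gripper":35},
  ],
)

```text
time: 22.3
position: [496.3, -46.8, 28.5]
eef_rot: [3.141, -0.057, 0.005]
ft_force: [0.8, 0.3, -1.1]
opening: 43.4
gripper_force: 42.2
```

```bash
python3 -c "
from h import *
plan(494,-46,21.5,-.038)"
```

```text
t22.3 pos [496.3 -46.8  28.5] yaw -0.036 tilt -1.000 op 43.4 | wz 0.002 x -2.4 y -0.7 z 7.0
```

Lower the last bit, release, rise, then go over the NL bar.

>>> servo_tool(
  series=[
    {"wx":0,"wy":0,"wz":0,"x":-2,"y":0,"z":4,"gripper":35},
    {"wx":0,"wy":0,"wz":0,"x":0,"y":0,"z":3,"gripper":35},
    {"wx":0,"wy":0,"wz":0,"x":0,"y":0,"z":0.5,"gripper":35},
    {"wx":0,"wy":0,"wz":0,"x":0,"y":0,"z":0,"gripper":35},
    {"wx":0,"wy":0,"wz":0,"x":0,"y":0,"z":0,"gripper":56},
    {"wx":0,"wy":0,"wz":0,"x":0,"y":0,"z":0,"gripper":56},
    {"wx":0,"wy":0,"wz":0,"x":0,"y":0,"z":0,"gripper":56},
    {"wx":0,"wy":0,"wz":0,"x":0,"y":0,"z":-20,"gripper":56},
    {"wx":0,"wy":0,"wz":0,"x":0,"y":0,"z":-40,"gripper":56},
    {"wx":0,"wy":0,"wz":0,"x":0,"y":0,"z":-45,"gripper":56},
    {"wx":0,"wy":0,"wz":0,"x":0,"y":0,"z":-10,"gripper":56},
    {"wx":0,"wy":0,"wz":0,"x":0,"y":0,"z":0,"gripper":56},
  ],
)

```text
time: 23.5
position: [494.2, -46.9, 135.9]
eef_rot: [3.14, -0.057, 0.007]
ft_force: [0.6, -0.6, 0.3]
opening: 56.0
gripper_force: 0.0
```

```bash
python3 -c "
from h import *
plan(498.5,82,130,-.038)
im=robot.get_image('wrist'); a=ortho('wrist',im,494,-46,48,70,3); cv2.imwrite('pics/o2.png',a[:,:,::-1])"
```

```text
t23.5 pos [494.2 -46.9 135.9] yaw -0.036 tilt -1.000 op 56.0 | wz 0.002 x -0.6 y -129.0 z 5.9
```

View pics/o2.png

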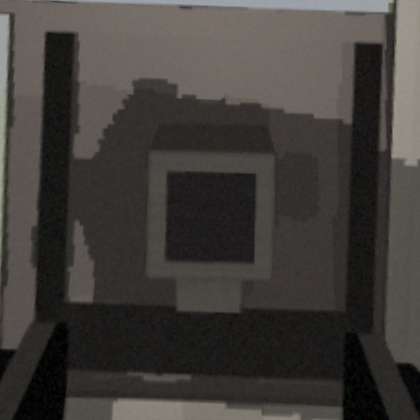

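The sugar pot stands centred in the bay, square, with its tab to the handle side at (208,295). Next I slide the NL cover to NR.

>>> servo_tool(
  series=[
    {"wx":0,"wy":0,"wz":0,"x":0,"y":-40,"z":0,"gripper":50},
    {"wx":0,"wy":0,"wz":0,"x":0,"y":-45,"z":0,"gripper":50},
    {"wx":0,"wy":0,"wz":0,"x":0,"y":-43,"z":0,"gripper":50},
    {"wx":0,"wy":0,"wz":0,"x":0,"y":0,"z":0,"gripper":50},
    {"wx":0,"wy":0,"wz":0,"x":0,"y":0,"z":0,"gripper":50},
    {"wx":0,"wy":0,"wz":0,"x":0,"y":0,"z":35,"gripper":50},
    {"wx":0,"wy":0,"wz":0,"x":0,"y":0,"z":25,"gripper":50},
    {"wx":0,"wy":0,"wz":0,"x":0,"y":0,"z":9,"gripper":50},
    {"wx":0,"wy":0,"wz":0,"x":0,"y":0,"z":0,"gripper":30},
    {"wx":0,"wy":0,"wz":0,"x":0,"y":0,"z":0,"gripper":10},
    {"wx":0,"wy":0,"wz":0,"x":0,"y":0,"z":0,"gripper":10},
    {"wx":0,"wy":0,"wz":0,"x":0,"y":0,"z":0,"gripper":10},
  ],
  force=30,
)

```text
time: 24.75
position: [498.5, 81.0, 66.3]
eef_rot: [3.141, -0.057, 0.004]
ft_force: [0.2, -0.7, 3.4]
opening: 15.6
gripper_force: 31.3
```

>>> servo_tool(
  series=[
    {"wx":0,"wy":0,"wz":0,"x":0,"y":0,"z":0,"gripper":10},
    {"wx":0,"wy":0,"wz":0,"x":0,"y":0,"z":0,"gripper":10},
  ],
)

```text
time: 24.95
position: [498.5, 81.0, 66.3]
eef_rot: [3.141, -0.057, 0.004]
ft_force: [-0.5, -1.3, 5.8]
opening: 15.4
gripper_force: 31.8
```

```bash
python3 -c "
from h import *
plan(493.6,-46,66,-.038)"
```

```text
t24.9 pos [498.5  81.   66.3] yaw -0.036 tilt -1.000 op 15.4 | wz 0.002 x -0.1 y 127.1 z 0.3
```

>>> servo_tool(
  series=[
    {"wx":0,"wy":0,"wz":0,"x":0,"y":10,"z":0,"gripper":10},
    {"wx":0,"wy":0,"wz":0,"x":0,"y":20,"z":0,"gripper":10},
    {"wx":0,"wy":0,"wz":0,"x":0,"y":22,"z":0,"gripper":10},
    {"wx":0,"wy":0,"wz":0,"x":0,"y":22,"z":0,"gripper":10},
    {"wx":0,"wy":0,"wz":0,"x":0,"y":22,"z":0,"gripper":10},
    {"wx":0,"wy":0,"wz":0,"x":0,"y":20,"z":0,"gripper":10},
    {"wx":0,"wy":0,"wz":0,"x":0,"y":11,"z":0,"gripper":10},
    {"wx":0,"wy":0,"wz":0,"x":0,"y":0,"z":0,"gripper":10},
    {"wx":0,"wy":0,"wz":0,"x":0,"y":0,"z":0,"gripper":10},
  ],
)

```text
time: 25.85
position: [493.9, -46.9, 66.3]
eef_rot: [3.139, -0.058, 0.004]
ft_force: [-0.3, -4.3, 5.6]
opening: 15.5
gripper_force: 31.7
```

```bash
python3 -c "
from h import *
plan(493.6,-46,66,-.038); print(robot.read_state()['ft_force'])"
```

```text
t25.9 pos [493.9 -46.9  66.3] yaw -0.037 tilt -1.000 op 15.5 | wz 0.001 x -0.3 y -0.9 z 0.3
[-0.32619829 -4.32135049  5.55033401]
```

>>> servo_tool(
  series=[
    {"wx":0,"wy":0,"wz":0,"x":0,"y":0,"z":0,"gripper":40},
    {"wx":0,"wy":0,"wz":0,"x":0,"y":0,"z":0,"gripper":40},
    {"wx":0,"wy":0,"wz":0,"x":0,"y":0,"z":0,"gripper":40},
    {"wx":0,"wy":0,"wz":0,"x":0,"y":0,"z":-25,"gripper":70},
    {"wx":0,"wy":0,"wz":0,"x":0,"y":0,"z":-45,"gripper":70},
    {"wx":0,"wy":0,"wz":0,"x":10,"y":25,"z":-35,"gripper":70},
    {"wx":0,"wy":0,"wz":0,"x":20,"y":35,"z":-28,"gripper":70},
    {"wx":0,"wy":0,"wz":0,"x":25,"y":43,"z":0,"gripper":70},
    {"wx":0,"wy":0,"wz":0,"x":25,"y":43,"z":0,"gripper":70},
    {"wx":0,"wy":0,"wz":0,"x":25,"y":43,"z":0,"gripper":70},
    {"wx":0,"wy":0,"wz":0,"x":20,"y":35,"z":0,"gripper":70},
    {"wx":0,"wy":0,"wz":0,"x":0,"y":0,"z":0,"gripper":70},
  ],
)

```text
time: 27.05
position: [610.0, -278.0, 194.1]
eef_rot: [-3.14, 0.063, 0.007]
ft_force: [-1.7, 0.2, -1.5]
opening: 70.1
gripper_force: 0.0
```

```bash
python3 -c "
from h import *
plan(620,-276,100,-.28)
im=robot.get_image('wrist'); a=ortho('wrist',im,620,-276,42,75,3)
g=cv2.cvtColor(a,6); cv2.imwrite('pics/o3.png',a[:,:,::-1])
b=(cv2.medianBlur(g,5)<75).astype(np.uint8)
n,l,st,ce=cv2.connectedComponentsWithStats(b)
for i in range(1,n):
  if st[i,4]>800:
    pts=np.argwhere(l==i)[:,::-1].astype(np.float32); print(st[i],cv2.minAreaRect(pts))
np.savetxt('/dev/stdout',g[::18,::18],fmt='%d')
"
```

```text
t27.1 pos [ 610.  -278.   194.1] yaw -0.040 tilt -1.000 op 70.1 | wz 0.240 x 9.0 y -4.7 z 94.1
[  110    88   180   274 25477] ((207.898681640625, 233.79551696777344), (154.1588134765625, 284.1249694824219), 10.251199722290039)
[ 173  390  277   38 4775] ((311.0245361328125, 408.82391357421875), (20.59250831604004, 277.7042236328125), 85.66769409179688)
134 137 136 136 136 136 133 135 135 136 136
135 135 137 136 138 135 136 134 137 133 136 136 132 112 109 135 136 135 136 135 134 137 134 135 136
131 129 131 135 134 136 135 135 134 137 134 34 112 137 136 136 137 134 136 136 135 137 135 134 135
125 130 130 131 133 136 136 138 136 137 134 75 69 111 131 131 137 137 136 133 136 135 135 136 136
129 129 130 133 130 126 128 136 135 135 64 57 72 77 132 119 46 135 135 137 136 135 136 136 137
132 131 130 134 130 134 134 134 127 75 69 30 32 32 33 117 124 137 134 137 137 137 135 136 136
135 133 124 133 130 131 130 129 81 74 74 30 28 31 30 50 66 87 110 137 137 136 135 136 136
131 132 134 131 132 131 128 80 76 72 59 24 32 30 27 74 85 88 85 86 134 137 136 137 138
128 130 131 133 133 134 134 73 77 53 
[... 426 characters left out ...]
91 90 91 89 86 91 85 89
132 130 129 130 129 71 78 65 61 59 33 22 22 60 77 85 86 90 89 88 92 89 88 87 88
132 132 135 127 111 76 75 74 134 58 65 58 61 58 83 89 84 88 94 90 87 88 88 86 84
136 136 137 133 74 79 76 77 134 134 128 85 69 71 88 87 90 88 84 88 92 86 91 89 87
135 135 136 87 86 76 75 126 129 130 125 128 131 74 87 87 91 90 94 87 84 89 89 86 89
134 134 133 87 88 88 90 131 132 130 127 129 131 135 133 93 88 90 88 90 87 90 86 84 86
134 136 120 88 87 85 136 134 130 134 130 139 137 139 137 137 108 86 91 76 74 62 45 54 52
134 135 85 88 89 119 134 129 133 135 61 67 63 55 52 49 46 46 46 54 62 73 84 90 126
134 83 81 85 87 136 131 129 134 132 132 139 134 108 130 130 137 141 87 87 87 88 130 137 141
```

```bash
python3 -c "
from h import *
a=cv2.imread('pics/o3.png'); g=cv2.medianBlur(cv2.cvtColor(a,6),5)
for t in (40,46):
  b=(g<t).astype(np.uint8); b=cv2.morphologyEx(b,cv2.MORPH_OPEN,np.ones((7,7)))
  n,l,st,ce=cv2.connectedComponentsWithStats(b)
  for i in range(1,n):
    if st[i,4]>800: print(t,st[i],cv2.minAreaRect(np.argwhere(l==i)[:,::-1].astype(np.float32)))
"
```

```text
40 [  150   129   121   190 13698] ((210.8188934326172, 222.92135620117188), (77.77735137939453, 180.17306518554688), 16.762554168701172)
46 [  149   128   122   191 14030] ((210.63922119140625, 223.01785278320312), (79.40396118164062, 181.61508178710938), 16.762554168701172)
```

View pics/o3.png

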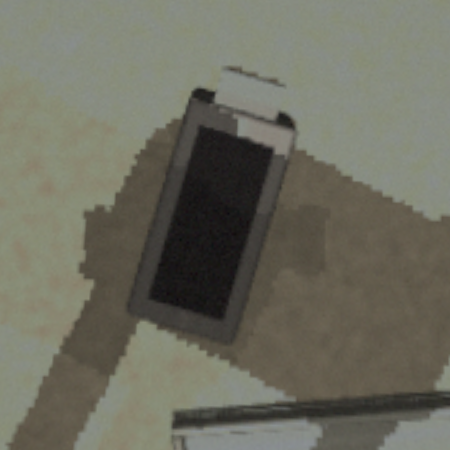

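The butter lid is centred at (211,223), so it stands at (620.7, −271.3) with its axis at −0.2925 and its tab at the far end.

>>> servo_tool(
  series=[
    {"wx":0,"wy":0,"wz":0.13,"x":0,"y":0,"z":20,"gripper":70},
    {"wx":0,"wy":0,"wz":0.122,"x":0,"y":0,"z":20,"gripper":70},
    {"wx":0,"wy":0,"wz":0,"x":8,"y":-9.5,"z":30,"gripper":70},
    {"wx":0,"wy":0,"wz":0,"x":0,"y":0,"z":0,"gripper":70},
    {"wx":0,"wy":0,"wz":0,"x":0,"y":0,"z":0,"gripper":70},
  ],
)

```text
time: 27.6
position: [620.1, -266.3, 128.4]
eef_rot: [-3.109, 0.448, 0.001]
ft_force: [0.1, 0.0, 0.3]
opening: 69.9
gripper_force: 0.0
```

```bash
python3 -c "
from h import *
plan(620.7,-271.3,12,-.2925)"
```

```text
t27.6 pos [ 620.1 -266.3  128.4] yaw -0.286 tilt -1.000 op 69.9 | wz 0.006 x 2.0 y 4.6 z 116.4
```

>>> servo_tool(
  series=[
    {"wx":0,"wy":0,"wz":0.006,"x":2,"y":4.6,"z":40,"gripper":70},
    {"wx":0,"wy":0,"wz":0,"x":0,"y":0,"z":40,"gripper":70},
    {"wx":0,"wy":0,"wz":0,"x":0,"y":0,"z":27,"gripper":70},
    {"wx":0,"wy":0,"wz":0,"x":0,"y":0,"z":9,"gripper":70},
    {"wx":0,"wy":0,"wz":0,"x":0,"y":0,"z":0,"gripper":50},
    {"wx":0,"wy":0,"wz":0,"x":0,"y":0,"z":0,"gripper":30},
    {"wx":0,"wy":0,"wz":0,"x":0,"y":0,"z":0,"gripper":30},
    {"wx":0,"wy":0,"wz":0,"x":0,"y":0,"z":0,"gripper":30},
    {"wx":0,"wy":0,"wz":0,"x":0,"y":0,"z":0,"gripper":30},
    {"wx":0,"wy":0,"wz":0,"x":0,"y":0,"z":0,"gripper":30},
    {"wx":0,"wy":0,"wz":0,"x":0,"y":0,"z":0,"gripper":30},
  ],
  force=40,
)

```text
time: 28.7
position: [622.6, -273.2, 15.7]
eef_rot: [3.106, -0.46, 0.008]
ft_force: [-0.9, 0.3, 7.2]
opening: 37.2
gripper_force: 42.9
```

>>> servo_tool(
  series=[
    {"wx":0,"wy":0,"wz":0,"x":0,"y":0,"z":-20,"gripper":30},
    {"wx":0,"wy":0,"wz":0,"x":0,"y":0,"z":-45,"gripper":30},
    {"wx":0,"wy":0,"wz":-0.14,"x":0,"y":0,"z":-45,"gripper":30},
    {"wx":0,"wy":0,"wz":-0.14,"x":0,"y":0,"z":-40,"gripper":30},
    {"wx":0,"wy":0,"wz":-0.14,"x":0,"y":0,"z":0,"gripper":30},
    {"wx":0,"wy":0,"wz":-0.14,"x":0,"y":0,"z":0,"gripper":30},
    {"wx":0,"wy":0,"wz":-0.14,"x":0,"y":0,"z":0,"gripper":30},
    {"wx":0,"wy":0,"wz":-0.14,"x":0,"y":0,"z":0,"gripper":30},
    {"wx":0,"wy":0,"wz":-0.14,"x":0,"y":0,"z":0,"gripper":30},
    {"wx":0,"wy":0,"wz":-0.14,"x":0,"y":0,"z":0,"gripper":30},
    {"wx":0,"wy":0,"wz":-0.14,"x":0,"y":0,"z":0,"gripper":30},
    {"wx":0,"wy":0,"wz":-0.14,"x":0,"y":0,"z":0,"gripper":30},
  ],
)

```text
time: 29.9
position: [621.0, -272.2, 162.9]
eef_rot: [2.668, 1.657, 0.001]
ft_force: [-0.4, -0.1, -0.9]
opening: 36.9
gripper_force: 41.9
```

>>> servo_tool(
  series=[
    {"wx":0,"wy":0,"wz":-0.14,"x":0,"y":0,"z":0,"gripper":30},
    {"wx":0,"wy":0,"wz":-0.14,"x":0,"y":0,"z":0,"gripper":30},
    {"wx":0,"wy":0,"wz":-0.14,"x":0,"y":0,"z":0,"gripper":30},
    {"wx":0,"wy":0,"wz":-0.14,"x":0,"y":0,"z":0,"gripper":30},
    {"wx":0,"wy":0,"wz":-0.14,"x":0,"y":0,"z":0,"gripper":30},
    {"wx":0,"wy":0,"wz":-0.14,"x":0,"y":0,"z":0,"gripper":30},
    {"wx":0,"wy":0,"wz":-0.14,"x":0,"y":0,"z":0,"gripper":30},
    {"wx":0,"wy":0,"wz":-0.14,"x":0,"y":0,"z":0,"gripper":30},
    {"wx":0,"wy":0,"wz":-0.14,"x":0,"y":0,"z":0,"gripper":30},
    {"wx":0,"wy":0,"wz":-0.14,"x":0,"y":0,"z":0,"gripper":30},
    {"wx":0,"wy":0,"wz":-0.14,"x":0,"y":0,"z":0,"gripper":30},
    {"wx":0,"wy":0,"wz":-0.14,"x":0,"y":0,"z":0,"gripper":30},
  ],
)

```text
time: 31.1
position: [620.9, -272.3, 162.9]
eef_rot: [0.547, 3.093, -0.0]
ft_force: [-0.8, -0.1, -1.6]
opening: 37.9
gripper_force: 41.9
```

```bash
python3 -c "
from h import *
plan(498.5,82,160,3.1036); print(robot.read_state()['qpos'])"
```

```text
t31.1 pos [ 620.9 -272.3  162.9] yaw 2.792 tilt -1.000 op 37.9 | wz -0.312 x 135.8 y 349.3 z 2.9
[-4.67658701e-01  5.15973339e-01  9.82462016e-01 -1.36241029e-05
  1.64214814e+00 -1.68849739e+00]
```

>>> servo_tool(
  series=[
    {"wx":0,"wy":0,"wz":-0.14,"x":0,"y":0,"z":0,"gripper":30},
    {"wx":0,"wy":0,"wz":-0.14,"x":0,"y":0,"z":0,"gripper":30},
    {"wx":0,"wy":0,"wz":-0.032,"x":10,"y":26,"z":0,"gripper":30},
    {"wx":0,"wy":0,"wz":0,"x":17,"y":44,"z":0,"gripper":30},
    {"wx":0,"wy":0,"wz":0,"x":17,"y":44,"z":0,"gripper":30},
    {"wx":0,"wy":0,"wz":0,"x":17,"y":44,"z":0,"gripper":30},
    {"wx":0,"wy":0,"wz":0,"x":17,"y":44,"z":0,"gripper":30},
    {"wx":0,"wy":0,"wz":0,"x":17,"y":44,"z":0,"gripper":30},
    {"wx":0,"wy":0,"wz":0,"x":17,"y":44,"z":0,"gripper":30},
    {"wx":0,"wy":0,"wz":0,"x":15,"y":40,"z":0,"gripper":30},
    {"wx":0,"wy":0,"wz":0,"x":8,"y":20,"z":0,"gripper":30},
    {"wx":0,"wy":0,"wz":0,"x":0,"y":0,"z":0,"gripper":30},
  ],
)

```text
time: 32.3
position: [501.5, 86.1, 163.1]
eef_rot: [0.063, 3.139, 0.001]
ft_force: [-0.1, -0.6, -2.1]
opening: 37.0
gripper_force: 41.9
```

>>> servo_tool(
  series=[
    {"wx":0,"wy":0,"wz":0,"x":0,"y":0,"z":20,"gripper":30},
    {"wx":0,"wy":0,"wz":0,"x":0,"y":0,"z":20,"gripper":30},
    {"wx":0,"wy":0,"wz":0,"x":0,"y":0,"z":0,"gripper":30},
  ],
)

```text
time: 32.6
position: [500.9, 82.7, 119.7]
eef_rot: [-0.07, -3.136, 0.001]
ft_force: [-1.1, 0.8, -1.4]
opening: 37.1
gripper_force: 41.8
```

```bash
python3 -c "
from h import *
plan(498.5,82,22,3.1036)"
```

```text
t32.6 pos [500.9  82.7 119.7] yaw 3.097 tilt -1.000 op 37.1 | wz -0.006 x 2.4 y -0.8 z 97.7
```

>>> servo_tool(
  series=[
    {"wx":0,"wy":0,"wz":-0.006,"x":0,"y":-0.8,"z":30,"gripper":30},
    {"wx":0,"wy":0,"wz":0,"x":0,"y":0,"z":35,"gripper":30},
    {"wx":0,"wy":0,"wz":0,"x":0,"y":0,"z":20,"gripper":30},
    {"wx":0,"wy":0,"wz":0,"x":0,"y":0,"z":8,"gripper":30},
    {"wx":0,"wy":0,"wz":0,"x":0,"y":0,"z":0,"gripper":30},
    {"wx":0,"wy":0,"wz":0,"x":0,"y":0,"z":0,"gripper":30},
  ],
)

```text
time: 33.2
position: [503.4, 82.7, 30.8]
eef_rot: [0.06, 3.138, 0.0]
ft_force: [-0.4, 0.9, -2.0]
opening: 37.3
gripper_force: 41.9
```

```bash
python3 -c "
from h import *
plan(501,82,22,3.1036)"
```

```text
t33.2 pos [503.4  82.7  30.8] yaw 3.104 tilt -1.000 op 37.3 | wz -0.000 x 2.4 y -0.8 z 8.8
```

>>> servo_tool(
  series=[
    {"wx":0,"wy":0,"wz":0,"x":2,"y":-0.8,"z":5,"gripper":30},
    {"wx":0,"wy":0,"wz":0,"x":0,"y":0,"z":4,"gripper":30},
    {"wx":0,"wy":0,"wz":0,"x":0,"y":0,"z":0,"gripper":30},
    {"wx":0,"wy":0,"wz":0,"x":0,"y":0,"z":0,"gripper":30},
    {"wx":0,"wy":0,"wz":0,"x":0,"y":0,"z":0,"gripper":52},
    {"wx":0,"wy":0,"wz":0,"x":0,"y":0,"z":0,"gripper":52},
    {"wx":0,"wy":0,"wz":0,"x":0,"y":0,"z":0,"gripper":52},
    {"wx":0,"wy":0,"wz":0,"x":0,"y":0,"z":-20,"gripper":52},
    {"wx":0,"wy":0,"wz":0,"x":0,"y":0,"z":-40,"gripper":52},
    {"wx":0,"wy":0,"wz":0,"x":0,"y":0,"z":-45,"gripper":52},
    {"wx":0,"wy":0,"wz":0,"x":0,"y":0,"z":-10,"gripper":52},
    {"wx":0,"wy":0,"wz":0,"x":0,"y":0,"z":0,"gripper":52},
  ],
)

```text
time: 34.4
position: [501.2, 82.2, 137.0]
eef_rot: [0.059, 3.137, 0.001]
ft_force: [-0.5, 0.3, -0.3]
opening: 52.4
gripper_force: 0.0
```

```bash
python3 -c "
from h import *
plan(626.4,77.1,130,3.1036)
im=robot.get_image('wrist'); a=ortho('wrist',im,498.5,82,48,70,2); b=ortho('wrist',im,626.4,77.1,93,60,2)
c=np.hstack([a,cv2.copyMakeBorder(b,20,20,0,0,0)]); cv2.imwrite('pics/o4.png',c[:,:,::-1])
g=cv2.medianBlur(cv2.cvtColor(a,6),5); np.savetxt('/dev/stdout',g[::14,::14],fmt='%3d')
for d in [(0,0)]:
  k=cv2.medianBlur(cv2.cvtColor(b,6),5); m=(k<40).astype(np.uint8); n,l,st,ce=cv2.connectedComponentsWithStats(m); print(st,ce)
"
```

```text
t34.4 pos [501.2  82.2 137. ] yaw 3.104 tilt -1.000 op 52.4 | wz 0.000 x -125.3 y -0.3 z 7.0
[[   20   132   192   108 14396]
 [    0     0   240   240 43204]] [[114.10780772 194.44297027]
 [121.29673178  94.52826127]]
  31  29   5  47  45
138 135  47  47  13  29  28  29  28  30  29  30  28  28  29  31  30   5  47  18
136 126  68  26  29  29  30  28  29  29  29  29  29  29  29  28  30  42  47  93
128 127  57  24  63  83  78  70 128 130 136 128 128  37  33  31  31  25  28  56
128 128  46  24  96  95  96  96 130  56  49  32  72  95  95  94  94  26  23  56
129 129  53  23  97  97  98  98  71  30  30  28  71  96  96  95  95  26  30  56
128 126  34  25  90  90  90  90  71  30  31  29  70  96  96  96  96  24  37  56
129 128  26  23  91  60  49  91  71  30  30  30  71  58  57  57  50  24  41  57
130 131  25  23  90  48  48  49  64  30  30  29  72  57  57  58  51  25  45  57
129 120  22  23  48  49  48  48  54  30  29  29  72  51  48  53  51  24  49  57
130 133  24  24  49  48  49  47  48  28  29  30  72  48  48  52  50  25  55  57
131 133  24  25  49  48  48  48  39  29  30  31  73  49  48  58  53  24  58  59
130 133  23  28  50  49  50  51  71  67  63  59  72  49  56  59  51  23  58  59
133 131  23  36  64  50  49  49  52  64  64  70  69  61  60  60  49  23  60  58
134 114  23  41  96  50  50  50  49  76  75  74  47  60  60  60  48  22  60  60
146  93  23  45  98  49  50  51  50  50  50  50  50  61  60  61  49  23  60  59
151 153 154 154  87  88  88  90 106 150 124  91 141 140 139 154 153 149 148 142
154 154 156 158 149  90  91  92 165 166 165 147 147 145 144 158 157 155 154 152
```

The grid shows the butter lid straight, centred about x≈503, with the tab on the near side. Next I slide the FL cover to NL.

>>> servo_tool(
  series=[
    {"wx":0,"wy":0,"wz":0,"x":-40,"y":0,"z":0,"gripper":50},
    {"wx":0,"wy":0,"wz":0,"x":-45,"y":0,"z":0,"gripper":50},
    {"wx":0,"wy":0,"wz":0,"x":-39,"y":0,"z":0,"gripper":50},
    {"wx":0,"wy":0,"wz":0,"x":0,"y":0,"z":0,"gripper":50},
    {"wx":0,"wy":0,"wz":0,"x":0,"y":0,"z":0,"gripper":50},
    {"wx":0,"wy":0,"wz":0,"x":0,"y":0,"z":35,"gripper":50},
    {"wx":0,"wy":0,"wz":0,"x":0,"y":0,"z":26,"gripper":50},
    {"wx":0,"wy":0,"wz":0,"x":0,"y":0,"z":9,"gripper":50},
    {"wx":0,"wy":0,"wz":0,"x":0,"y":0,"z":0,"gripper":30},
    {"wx":0,"wy":0,"wz":0,"x":0,"y":0,"z":0,"gripper":10},
    {"wx":0,"wy":0,"wz":0,"x":0,"y":0,"z":0,"gripper":10},
    {"wx":0,"wy":0,"wz":0,"x":0,"y":0,"z":0,"gripper":10},
  ],
  force=30,
)

```text
time: 35.65
position: [624.9, 77.4, 67.1]
eef_rot: [0.059, 3.138, 0.0]
ft_force: [-1.3, -0.3, 5.4]
opening: 16.0
gripper_force: 31.4
```

>>> servo_tool(
  series=[
    {"wx":0,"wy":0,"wz":0,"x":0,"y":0,"z":0,"gripper":10},
    {"wx":0,"wy":0,"wz":0,"x":0,"y":0,"z":0,"gripper":10},
  ],
)

```text
time: 35.85
position: [624.9, 77.4, 67.1]
eef_rot: [0.059, 3.138, 0.0]
ft_force: [-2.9, -0.4, 6.9]
opening: 15.4
gripper_force: 31.6
```

```bash
python3 -c "
from h import *
plan(498.5,82,66,3.1036)"
```

```text
t35.9 pos [624.9  77.4  67.1] yaw 3.104 tilt -1.000 op 15.4 | wz 0.000 x 126.4 y -0.3 z 1.1
```

>>> servo_tool(
  series=[
    {"wx":0,"wy":0,"wz":0,"x":10,"y":0,"z":0,"gripper":10},
    {"wx":0,"wy":0,"wz":0,"x":20,"y":0,"z":0,"gripper":10},
    {"wx":0,"wy":0,"wz":0,"x":22,"y":0,"z":0,"gripper":10},
    {"wx":0,"wy":0,"wz":0,"x":22,"y":0,"z":0,"gripper":10},
    {"wx":0,"wy":0,"wz":0,"x":22,"y":0,"z":0,"gripper":10},
    {"wx":0,"wy":0,"wz":0,"x":20,"y":0,"z":0,"gripper":10},
    {"wx":0,"wy":0,"wz":0,"x":11,"y":0,"z":0,"gripper":10},
    {"wx":0,"wy":0,"wz":0,"x":1,"y":0,"z":0,"gripper":10},
    {"wx":0,"wy":0,"wz":0,"x":0,"y":0,"z":0,"gripper":10},
  ],
)

```text
time: 36.75
position: [496.7, 82.4, 67.0]
eef_rot: [0.059, 3.138, 0.0]
ft_force: [-6.0, -0.1, 10.1]
opening: 15.5
gripper_force: 32.2
```

```bash
python3 -c "
from h import *
plan(498.5,82,66,3.1036); print(robot.read_state()['ft_force'])"
```

```text
t36.8 pos [496.7  82.4  67. ] yaw 3.104 tilt -1.000 op 15.5 | wz 0.000 x -1.8 y -0.3 z 1.0
[-5.9572413  -0.11418337 10.08526484]
```

>>> servo_tool(
  series=[
    {"wx":0,"wy":0,"wz":0,"x":0,"y":0,"z":0,"gripper":40},
    {"wx":0,"wy":0,"wz":0,"x":0,"y":0,"z":0,"gripper":40},
    {"wx":0,"wy":0,"wz":0,"x":0,"y":0,"z":0,"gripper":40},
    {"wx":0,"wy":0,"wz":0,"x":0,"y":0,"z":-25,"gripper":70},
    {"wx":0,"wy":0,"wz":0,"x":0,"y":0,"z":-45,"gripper":70},
    {"wx":0,"wy":0,"wz":0,"x":-10,"y":30,"z":-35,"gripper":70},
    {"wx":0,"wy":0,"wz":0,"x":-14,"y":40,"z":-25,"gripper":70},
    {"wx":0,"wy":0,"wz":0,"x":-14,"y":45,"z":0,"gripper":70},
    {"wx":0,"wy":0,"wz":0,"x":-14,"y":45,"z":0,"gripper":70},
    {"wx":0,"wy":0,"wz":0,"x":-14,"y":40,"z":0,"gripper":70},
    {"wx":0,"wy":0,"wz":0,"x":-12,"y":25,"z":0,"gripper":70},
    {"wx":0,"wy":0,"wz":0,"x":0,"y":0,"z":0,"gripper":70},
  ],
)

```text
time: 37.95
position: [582.6, 307.0, 192.8]
eef_rot: [-0.054, -3.139, 0.001]
ft_force: [-0.5, -0.9, -0.8]
opening: 70.1
gripper_force: 0.0
```

>>> servo_tool(
  series=[
    {"wx":0,"wy":0,"wz":0,"x":0,"y":0,"z":0,"gripper":70},
  ],
)

```text
time: 38.05
position: [582.4, 304.1, 193.9]
eef_rot: [-0.058, -3.14, 0.002]
ft_force: [0.2, -0.6, -0.1]
opening: 70.0
gripper_force: 0.0
```

```bash
python3 -c "
from h import *
plan(584,304,100,2.704)
im=robot.get_image('wrist'); a=ortho('wrist',im,584,304,42,75,3)
g=cv2.medianBlur(cv2.cvtColor(a,6),5); cv2.imwrite('pics/o5.png',a[:,:,::-1])
for t in (40,50,60):
  b=(g<t).astype(np.uint8); b=cv2.morphologyEx(b,cv2.MORPH_OPEN,np.ones((7,7)))
  n,l,st,ce=cv2.connectedComponentsWithStats(b)
  for i in range(1,n):
    if st[i,4]>800: print(t,st[i],cv2.minAreaRect(np.argwhere(l==i)[:,::-1].astype(np.float32)))
"
```

```text
t38.0 pos [582.4 304.1 193.9] yaw 3.104 tilt -1.000 op 70.0 | wz 0.400 x -1.5 y 0.6 z 93.9
40 [  161   145   124   172 12950] ((222.01077270507812, 226.69386291503906), (80.05201721191406, 188.06146240234375), 23.38521957397461)
50 [  160   136   126   182 14056] ((222.20106506347656, 226.08847045898438), (82.08544921875, 191.70358276367188), 23.749494552612305)
60 [  158   135   130   184 14939] ((221.82864379882812, 226.03961181640625), (89.30789184570312, 194.7608642578125), 23.86017417907715)
60 [208 295  50  55 874] ((234.9041290283203, 324.58905029296875), (21.46038055419922, 72.6512451171875), 47.121097564697266)
```

View pics/o5.png

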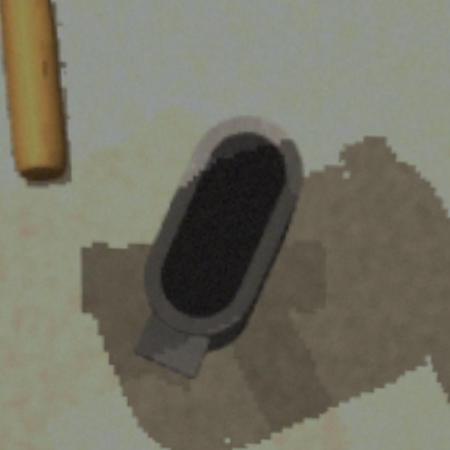

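The jam lid is centred at (223.5,226), so it stands at (583.7, 304.5) with its axis at −0.41 and its tab near-left at (172,350). The spoon handle is close by, so I open to only 58.

>>> servo_tool(
  series=[
    {"wx":0,"wy":0,"wz":0.13,"x":0,"y":0,"z":20,"gripper":58},
    {"wx":0,"wy":0,"wz":0.13,"x":0,"y":0,"z":25,"gripper":58},
    {"wx":0,"wy":0,"wz":0.112,"x":-1,"y":1,"z":25,"gripper":58},
    {"wx":0,"wy":0,"wz":0,"x":0,"y":0,"z":0,"gripper":58},
    {"wx":0,"wy":0,"wz":0,"x":0,"y":0,"z":0,"gripper":58},
  ],
)

```text
time: 38.6
position: [583.9, 303.9, 125.8]
eef_rot: [0.636, 3.076, -0.0]
ft_force: [0.0, 0.2, 0.5]
opening: 57.9
gripper_force: 0.0
```

```bash
python3 -c "
from h import *
plan(583.7,304.5,12,2.732)"
```

```text
t38.6 pos [583.9 303.9 125.8] yaw 2.734 tilt -1.000 op 57.9 | wz 0.002 x 0.4 y 0.5 z 113.8
```

>>> servo_tool(
  series=[
    {"wx":0,"wy":0,"wz":0,"x":0,"y":0.5,"z":40,"gripper":58},
    {"wx":0,"wy":0,"wz":0,"x":0,"y":0,"z":40,"gripper":58},
    {"wx":0,"wy":0,"wz":0,"x":0,"y":0,"z":25,"gripper":58},
    {"wx":0,"wy":0,"wz":0,"x":0,"y":0,"z":8,"gripper":58},
    {"wx":0,"wy":0,"wz":0,"x":0,"y":0,"z":0,"gripper":58},
    {"wx":0,"wy":0,"wz":0,"x":0,"y":0,"z":0,"gripper":30},
    {"wx":0,"wy":0,"wz":0,"x":0,"y":0,"z":0,"gripper":30},
    {"wx":0,"wy":0,"wz":0,"x":0,"y":0,"z":0,"gripper":30},
    {"wx":0,"wy":0,"wz":0,"x":0,"y":0,"z":0,"gripper":30},
    {"wx":0,"wy":0,"wz":0,"x":0,"y":0,"z":0,"gripper":30},
    {"wx":0,"wy":0,"wz":0,"x":0,"y":0,"z":0,"gripper":30},
  ],
  force=40,
)

```text
time: 39.7
position: [585.7, 305.8, 15.3]
eef_rot: [0.638, 3.072, 0.004]
ft_force: [-0.1, -2.0, 6.8]
opening: 37.4
gripper_force: 42.8
```

>>> servo_tool(
  series=[
    {"wx":0,"wy":0,"wz":0,"x":0,"y":0,"z":-20,"gripper":30},
    {"wx":0,"wy":0,"wz":0,"x":0,"y":0,"z":-45,"gripper":30},
    {"wx":0,"wy":0,"wz":0,"x":0,"y":0,"z":-45,"gripper":30},
    {"wx":0,"wy":0,"wz":-0.13,"x":0,"y":0,"z":-38,"gripper":30},
    {"wx":0,"wy":0,"wz":-0.13,"x":0,"y":0,"z":0,"gripper":30},
    {"wx":0,"wy":0,"wz":-0.11,"x":0,"y":0,"z":0,"gripper":30},
    {"wx":0,"wy":0,"wz":0,"x":0,"y":0,"z":0,"gripper":30},
  ],
)

```text
time: 40.4
position: [584.0, 305.3, 160.8]
eef_rot: [0.061, 3.14, 0.001]
ft_force: [-0.0, 0.6, -1.5]
opening: 37.7
gripper_force: 41.8
```

```bash
python3 -c "
from h import *
plan(626.4,77.1,160,3.1036)"
```

```text
t40.4 pos [584.  305.3 160.8] yaw 3.103 tilt -1.000 op 37.7 | wz -0.001 x -51.0 y -226.4 z 0.8
```

>>> servo_tool(
  series=[
    {"wx":0,"wy":0,"wz":0,"x":-8,"y":-30,"z":0,"gripper":30},
    {"wx":0,"wy":0,"wz":0,"x":-10,"y":-44,"z":0,"gripper":30},
    {"wx":0,"wy":0,"wz":0,"x":-10,"y":-44,"z":0,"gripper":30},
    {"wx":0,"wy":0,"wz":0,"x":-10,"y":-44,"z":0,"gripper":30},
    {"wx":0,"wy":0,"wz":0,"x":-10,"y":-40,"z":0,"gripper":30},
    {"wx":0,"wy":0,"wz":0,"x":-7,"y":-24,"z":0,"gripper":30},
    {"wx":0,"wy":0,"wz":0,"x":0,"y":0,"z":20,"gripper":30},
    {"wx":0,"wy":0,"wz":0,"x":0,"y":0,"z":20,"gripper":30},
    {"wx":0,"wy":0,"wz":0,"x":0,"y":0,"z":0,"gripper":30},
    {"wx":0,"wy":0,"wz":0,"x":0,"y":0,"z":0,"gripper":30},
  ],
)

```text
time: 41.4
position: [629.9, 77.3, 120.2]
eef_rot: [-0.065, -3.14, 0.0]
ft_force: [-0.0, 0.1, -2.0]
opening: 37.4
gripper_force: 41.6
```

```bash
python3 -c "
from h import *
plan(630,77.1,22,3.1036)"
```

```text
t41.4 pos [629.9  77.3 120.2] yaw 3.100 tilt -1.000 op 37.4 | wz -0.003 x -0.1 y -0.2 z 98.2
```

>>> servo_tool(
  series=[
    {"wx":0,"wy":0,"wz":-0.003,"x":0,"y":0,"z":30,"gripper":30},
    {"wx":0,"wy":0,"wz":0,"x":0,"y":0,"z":35,"gripper":30},
    {"wx":0,"wy":0,"wz":0,"x":0,"y":0,"z":20,"gripper":30},
    {"wx":0,"wy":0,"wz":0,"x":0,"y":0,"z":8,"gripper":30},
    {"wx":0,"wy":0,"wz":0,"x":0,"y":0,"z":0,"gripper":30},
    {"wx":0,"wy":0,"wz":0,"x":0,"y":0,"z":0,"gripper":30},
  ],
)

```text
time: 42.0
position: [631.2, 77.4, 29.3]
eef_rot: [0.058, 3.138, 0.0]
ft_force: [0.2, -0.4, -1.7]
opening: 37.3
gripper_force: 41.7
```

```bash
python3 -c "
from h import *
plan(630,77.1,22,3.1036)"
```

```text
t42.0 pos [631.2  77.4  29.3] yaw 3.105 tilt -1.000 op 37.3 | wz 0.001 x 1.2 y -0.4 z 7.3
```

>>> servo_tool(
  series=[
    {"wx":0,"wy":0,"wz":0,"x":1,"y":0,"z":4,"gripper":30},
    {"wx":0,"wy":0,"wz":0,"x":0,"y":0,"z":3.5,"gripper":30},
    {"wx":0,"wy":0,"wz":0,"x":0,"y":0,"z":0,"gripper":30},
    {"wx":0,"wy":0,"wz":0,"x":0,"y":0,"z":0,"gripper":30},
    {"wx":0,"wy":0,"wz":0,"x":0,"y":0,"z":0,"gripper":52},
    {"wx":0,"wy":0,"wz":0,"x":0,"y":0,"z":0,"gripper":52},
    {"wx":0,"wy":0,"wz":0,"x":0,"y":0,"z":0,"gripper":52},
    {"wx":0,"wy":0,"wz":0,"x":0,"y":0,"z":-20,"gripper":52},
    {"wx":0,"wy":0,"wz":0,"x":0,"y":0,"z":-40,"gripper":52},
    {"wx":0,"wy":0,"wz":0,"x":0,"y":0,"z":-45,"gripper":52},
    {"wx":0,"wy":0,"wz":0,"x":0,"y":0,"z":-10,"gripper":52},
    {"wx":0,"wy":0,"wz":0,"x":0,"y":0,"z":0,"gripper":52},
  ],
)

```text
time: 43.2
position: [630.2, 77.3, 137.2]
eef_rot: [0.058, 3.136, 0.0]
ft_force: [-0.3, 0.7, -0.2]
opening: 52.0
gripper_force: 0.0
```

```bash
python3 -c "
from h import *
plan(621.8,-51,130,3.1036)
im=robot.get_image('wrist'); a=ortho('wrist',im,626.4,77,48,70,2)
g=cv2.medianBlur(cv2.cvtColor(a,6),5); np.savetxt('/dev/stdout',g[::14,::14],fmt='%3d')
"
```

```text
t43.2 pos [630.2  77.3 137.2] yaw 3.105 tilt -1.000 op 52.0 | wz 0.001 x 3.5 y -128.6 z 7.2
  2  17  49  49  48  48  49  49  48  48  48  48  47  46   8  15  48
139  11  48   6  15  30  29  30  30  29  29  30  31  31  30  32  31   4  47  37
139 139  48  44  21  30  30  28  31  30  28  29  30  29  29  30  30   7  49  68
130 128  49  24  29  31  29  29  30  30  31  29  29  28  29  29  30  46  49  95
129 128  41  24  92  89  57  52  54 131 132 121  39  35  35  31  31  25  31  57
130 130  36  25  98  99  99  99 131  56  40  32  73  98  97  97  94  27  30  57
131 130  49  23  99 100  99 101  70  30  30  30  71  98  98  98  93  26  37  58
131  80  31  24  91  92  92  93  57  31  30  30  72  99  98  99  96  26  45  57
134 104  25  24  93  50  49  64  53  29  30  31  72  58  60  58  56  24  52  58
135  81  26  25  92  49  49  50  45  29  31  30  72  59  59  59  54  24  54  58
136 103  24  24  49  49  48  52  36  30  31  30  72  49  49  57  54  23  57  58
138 135  26  24  50  50  49  50  34  29  31  31  73  50  50  59  50  24  58  60
140 135  23  29  51  50  50  51  35  31  31  29  74  50  48  58  50  24  59  60
140 131  24  34  50  51  51  50  74  31  31  34  69  54  56  60  50  24  60  60
142 122  25  39  93  51  52  51  43  77  74  69  50  61  61  61  50  23  60  61
141 100  24  43  97  51  51  51  53  75  74  73  50  62  61  62  50  23  61  60
154  80  25  51 100  52  51  52  57  95  79  78  52  62  63  61  50  24  62  61
155  65 110 110 101  63  62  64  65  64  65  99 102 100 108 110 105  96 106  64
154  84 172 172 153 105  95 108 129 126 120 106 103 102 113 112 111 108 107  64
```

The jam tub stands straight, with its tab on the near side. Last slide: FR to FL.

>>> servo_tool(
  series=[
    {"wx":0,"wy":0,"wz":0,"x":1,"y":-40,"z":0,"gripper":50},
    {"wx":0,"wy":0,"wz":0,"x":1,"y":-45,"z":0,"gripper":50},
    {"wx":0,"wy":0,"wz":0,"x":1,"y":-43.5,"z":0,"gripper":50},
    {"wx":0,"wy":0,"wz":0,"x":0,"y":0,"z":0,"gripper":50},
    {"wx":0,"wy":0,"wz":0,"x":0,"y":0,"z":0,"gripper":50},
    {"wx":0,"wy":0,"wz":0,"x":0,"y":0,"z":35,"gripper":50},
    {"wx":0,"wy":0,"wz":0,"x":0,"y":0,"z":26,"gripper":50},
    {"wx":0,"wy":0,"wz":0,"x":0,"y":0,"z":9,"gripper":50},
    {"wx":0,"wy":0,"wz":0,"x":0,"y":0,"z":0,"gripper":30},
    {"wx":0,"wy":0,"wz":0,"x":0,"y":0,"z":0,"gripper":10},
    {"wx":0,"wy":0,"wz":0,"x":0,"y":0,"z":0,"gripper":10},
    {"wx":0,"wy":0,"wz":0,"x":0,"y":0,"z":0,"gripper":10},
  ],
  force=30,
)

```text
time: 44.45
position: [622.1, -50.9, 66.1]
eef_rot: [0.057, 3.138, -0.0]
ft_force: [0.5, 1.0, 2.0]
opening: 15.0
gripper_force: 31.6
```

>>> servo_tool(
  series=[
    {"wx":0,"wy":0,"wz":0,"x":0,"y":0,"z":0,"gripper":10},
    {"wx":0,"wy":0,"wz":0,"x":0,"y":0,"z":0,"gripper":10},
  ],
)

```text
time: 44.65
position: [622.1, -50.9, 66.1]
eef_rot: [0.058, 3.138, 0.0]
ft_force: [-0.7, 2.2, 5.4]
opening: 15.5
gripper_force: 32.2
```

```bash
python3 -c "
from h import *
plan(626.4,77.1,66,3.1036)"
```

```text
t44.6 pos [622.1 -50.9  66.1] yaw 3.105 tilt -1.000 op 15.5 | wz 0.001 x 0.6 y 128.1 z 0.1
```

>>> servo_tool(
  series=[
    {"wx":0,"wy":0,"wz":0,"x":0,"y":10,"z":0,"gripper":10},
    {"wx":0,"wy":0,"wz":0,"x":0,"y":20,"z":0,"gripper":10},
    {"wx":0,"wy":0,"wz":0,"x":0,"y":22,"z":0,"gripper":10},
    {"wx":0,"wy":0,"wz":0,"x":0,"y":22,"z":0,"gripper":10},
    {"wx":0,"wy":0,"wz":0,"x":0,"y":22,"z":0,"gripper":10},
    {"wx":0,"wy":0,"wz":0,"x":0,"y":20,"z":0,"gripper":10},
    {"wx":0,"wy":0,"wz":0,"x":0,"y":12,"z":0,"gripper":10},
    {"wx":0,"wy":0,"wz":0,"x":0,"y":0,"z":0,"gripper":10},
    {"wx":0,"wy":0,"wz":0,"x":0,"y":0,"z":0,"gripper":10},
  ],
)

```text
time: 45.55
position: [626.8, 78.2, 66.1]
eef_rot: [0.056, 3.138, 0.002]
ft_force: [0.2, 4.7, 5.7]
opening: 15.1
gripper_force: 32.1
```

>>> servo_tool(
  series=[
    {"wx":0,"wy":0,"wz":0,"x":0,"y":0,"z":0,"gripper":40},
    {"wx":0,"wy":0,"wz":0,"x":0,"y":0,"z":0,"gripper":40},
    {"wx":0,"wy":0,"wz":0,"x":0,"y":0,"z":0,"gripper":40},
    {"wx":0,"wy":0,"wz":0,"x":0,"y":0,"z":-25,"gripper":40},
    {"wx":0,"wy":0,"wz":0,"x":0,"y":0,"z":-45,"gripper":40},
    {"wx":0,"wy":0,"wz":0,"x":10,"y":10,"z":-45,"gripper":40},
    {"wx":0,"wy":0,"wz":0,"x":30,"y":35,"z":-30,"gripper":40},
    {"wx":0,"wy":0,"wz":0,"x":30,"y":35,"z":0,"gripper":40},
    {"wx":0,"wy":0,"wz":0,"x":30,"y":35,"z":0,"gripper":40},
    {"wx":0,"wy":0,"wz":0,"x":30,"y":35,"z":0,"gripper":40},
    {"wx":0,"wy":0,"wz":0,"x":30,"y":35,"z":0,"gripper":40},
    {"wx":0,"wy":0,"wz":0,"x":30,"y":35,"z":0,"gripper":40},
  ],
)

```text
time: 46.75
position: [445.5, 301.3, 206.6]
eef_rot: [-0.059, -3.141, 0.001]
ft_force: [0.5, 0.4, 0.7]
opening: 39.9
gripper_force: 0.0
```

>>> servo_tool(
  series=[
    {"wx":0,"wy":0,"wz":0,"x":20,"y":40,"z":0,"gripper":40},
    {"wx":0,"wy":0,"wz":0,"x":20,"y":40,"z":0,"gripper":40},
    {"wx":0,"wy":0,"wz":0,"x":0,"y":0,"z":0,"gripper":40},
  ],
)

```text
time: 47.05
position: [407.1, 385.5, 206.3]
eef_rot: [-0.049, -3.14, -0.001]
ft_force: [0.5, -0.9, -0.0]
opening: 40.2
gripper_force: 0.0
```

```bash
python3 -c "
from h import *
plan(0,0,0,0)
im=robot.get_image('top')
a=im[165:330,235:515,::-1]
cv2.imwrite('pics/f.png',cv2.resize(a,None,fx=2.8,fy=2.8,interpolation=3))"
```

```text
t47.0 pos [407.1 385.5 206.3] yaw 3.110 tilt -1.000 op 40.2 | wz 3.110 x -407.1 y 385.5 z 206.3
```

View pics/f.png

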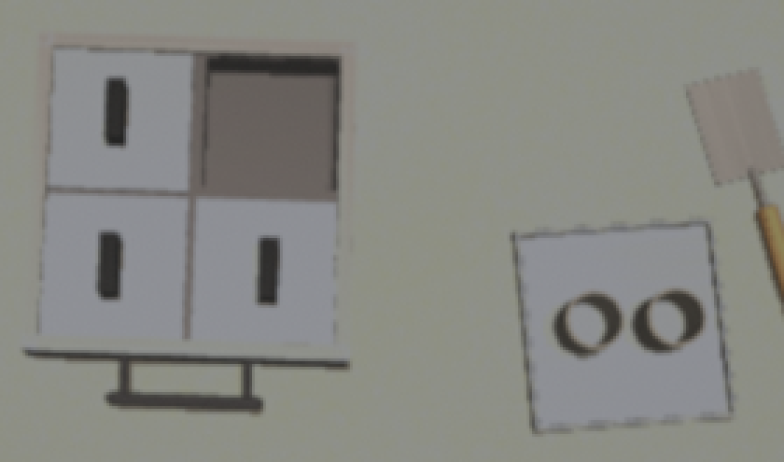

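The three home bays are covered (bars at (116,111), (110,265) and (268,270)) and the far right bay is open and empty. Both beakers stand on the tray at (588,323) and (668,320).

```bash
python3 -c "
from workcell import robot
print(robot.hand_in())"
```

```text
the job is handed in; nothing more can be done
None
```

The job is done and handed in (no verdict came back): both beakers stand on the tray, the butter dish, jam tub and sugar pot are in their bays with tabs to the handle side, those three bays are covered and the far right bay is empty and open, though one picture I viewed was 900 x 450, over the 800 x 600 limit.

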